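Stack the L-shaped screen weights head to tail on the glued tablet

TASK

The tablet's new screen has just been glued and one L-shaped steel weight already lies on it; stack the two loose weights on that one, soles down and lips up, turning each so that its lip is at the opposite end from the lip of the weight below, with its plate lying flat on the plate below and its plain end close up to the lip below, sides in line, so that the pile is level and balanced. Either weight may go first; set them down gently because there is fresh glass underneath, leave the bottom weight where it lies, and do not disturb the small black case or the roll of tape.

Things in the scene. Friction and masses are not known exactly. Their poses are not given: they have to be found in the camera images.
- tablet: black tablet lying flat, screen up, fixed to the desk; 205 mm long (its x), 132 mm wide (its y), 8.9 mm thick; origin at the centre of its underside, z up
- weight_base: the bottom weight, loose, of the same make and size as the other two (plate 80 x 44 x 12 mm, lip 16 mm long at its -x end, 11.5 mm above the plate); it lies sole down on the tablet's screen, its underside 8.9 mm above the desk, roughly along the tablet, lip end towards its +x. Origin: centre of its underside; z up, -x towards the lip end
- weight_base_lip (a point): middle of the top of the bottom weight's lip: 32 mm from its origin along its -x, 23.5 mm up
- weight_a: loose steel weight, one of two alike, L-shaped in side view: plate 80 (x) x 44 (y) x 12 mm with black rubber sole; across its -x end a square lip 16 mm long (x -40 to -24 mm), full width, 11.5 mm above the plate (23.5 mm in all). Origin: centre of the underside, z up. 0.35 kg, centre of mass 5 mm from the origin towards the lip. Starts sole down on the desk (origin z = 0)
- weight_a_lip (a point): middle of the top of weight_a's lip: 32 mm from its origin along its -x, 23.5 mm up
- weight_b: loose steel weight, one of two alike, L-shaped in side view: plate 80 (x) x 44 (y) x 12 mm with black rubber sole; across its -x end a square lip 16 mm long (x -40 to -24 mm), full width, 11.5 mm above the plate (23.5 mm in all). Origin: centre of the underside, z up. 0.35 kg, centre of mass 5 mm from the origin towards the lip. Starts sole down on the desk (origin z = 0)
- weight_b_lip (a point): middle of the top of weight_b's lip: 32 mm from its origin along its -x, 23.5 mm up. A weight turned end for end on another, its plain end just touching the lip below, has its origin 16 mm along the lower one's +x and 12 mm above the lower one's origin
- black_case: small flat black case on the desk, on the robot side of the small vice, 55 x 95 x 15 mm, loose; leave alone. Origin at the centre of the underside
- masking_tape: roll of masking tape lying flat to the right of the vice, 100 mm across, 25 mm high, loose; leave alone. Origin at the centre of the underside. (Further right a fixed magnifier lamp hangs about 0.4 m over the desk: keep the elbow and wrist clear of it.)
Mind the look-alikes: they are no part of the job. Leave any brown look-alike of the weight_a alone.

How it is judged:
By the outcome, as a careful person would: the job done as asked, in the order asked, and still so for the second after the job is handed in, with the robot touching nothing.
It also fails if it takes over 58 s, if anything falls off the work surface, if the arm or the gripper's body presses on something with over 40 N, if the wrist force passes 120 N, or if a joint passes its speed limit or range.

ROBOT

A 7-joint arm with a two-finger parallel gripper is mounted at the origin on a cart in front of the work surface, level with it; the furniture and walls round the work are solid. World frame = base frame: x ahead of the robot, y to its left, z up, the work surface at z = 0. Lengths are in m, angles in rad, forces in N, time in s.
With the tool pointing down it reaches from about 0.4 to 0.85 m from the base axis. Payload 10.4 kg.
Tool frame: the origin (TCP) lies at the very end of the fingers, on their centre line; the grasp point (between the pads) lies 19 mm behind it (grip_point_offset is the distance from the TCP to the grasp point, in m); z points along the fingers, y is the line along which they close (so a half turn about z gives the same grasp; the last joint's range is limited). The gripper opens to 87 mm and grips with 3 to 60 N. Pads are 19 mm wide; open, the fingers measure 117 mm over their backs; the gripper's body (75 mm by 190 mm) begins 51 mm behind the grasp point.
Start: joints at [-0.023, 0.332, -0.065, 1.46, 0.022, 1.35, -0.088], TCP at [0.625, 0, 0.223] pointing down, gripper open.
Joint ranges: [-2.6, 2.6], [-0.5, 2.12], [-1.47, 1.34], [0.16, 2.42], [-1.27, 4.41], [0.06, 2.06], [-2.6, 2.6]. Speed limits (rad/s): [2.22, 2.22, 2.79, 2.79, 3.14, 3.14, 3.14].

INTERFACE

Orientations are given as a unit quaternion [x, y, z, w].
In Python, from bench import * gives the robot as it stands.
- The arm moves only by the tool play_rows, never from a script. Its argument "increments" is text: rows parted by semicolons, each of 7 numbers parted by spaces: the turn, a rotation vector about the tool's x, y, z in rad, then the shift along the tool's x, y, z in m, then the opening, from 0 (shut) to 1 (fully open). A call has 1 to 8 rows; each row is the pose to reach, as a shift and turn from the pose commanded when the call began, along the tool's axes at that moment; what a row does not reach only later rows make up. A row lasts 1/10 s, in which the tool goes at most 50 mm and 8.59 degrees, less where a joint would pass 70% of its speed; a pose out of reach is approached as far as the arm can. A call with a gripper value outside its range is refused whole. The fingers move at their own pace and stop on an object; "grip_force" is the grip in N (left out, the last holds). Time passes only in rows, so rows that repeat a pose let the fingers close. It gives the time, the measured TCP pose, the force, the opening and the grip force at its end, in the units of the state.
- read_state(): the state, without advancing time (a new reading comes with each control period).
- camera(name): name is "scene" or "side" or "wrist"; returns a dict with "color" (420x560x3 uint8, red, green, blue), "fx", "fy", "cx", "cy" (pixels), "k1" (the pictures are not rectified: a ray, as slopes to the right and down, at radius r is drawn at 1 + k1 r^2 times it, then the intrinsics apply), "camera_from_world" (4x4, takes a point from world to camera coordinates); the wrist camera has in their place "mount" (4x4, takes a point from camera to tool coordinates, whose origin is the TCP and whose axes are the flange's). Camera axes: x right, y down, z forward; pixel columns grow to the right and rows downward; lengths in m; the calibration is good to about 2 mm. A picture is of the moment at which its call begins: read the wrist's pose just before it. There is no depth.
- close_job(): hands the job in; it is judged then, once.
The state is a dict: "time": time; "joint_positions": joint angles; "joint_vel": joint speeds; "joint_torque": joint torques, N m; "ee_pos": TCP position; "eef_rot": TCP orientation; "ft_force": force on the tool from outside, world axes, zero at the start; "torque": the same for the moment, N m; "width": finger opening in m; "grip_force": force on a finger pad.
Only numpy, scipy, OpenCV 4.12 (cv2) and the standard library are available. Lean on these libraries where they do the work, as an engineer would, in place of code of your own. Each camera call takes 0.05 s, during which the arm holds its last target. There are 200 camera calls.

## Working session

There is one attempt and no reset: what is moved stays moved. The work goes in short steps, Python scripts to look and compute and a tool call to move; the robot and the scene stay as the last step left them, time stands still between calls to the robot, and variables do not carry over. Pictures are saved under pics/ and viewed, at most 10 in all, crops included, and the job is handed in when it is done.

Besides the shell and the picture viewer there is one more tool, called after "Request:" as name(argument=value, ...), one argument or row to a line, values as JSON. play_rows: Moves the arm, as the interface text tells. Its arguments: {"type":"object","properties":{"increments":{"type":"string"},"grip_force":{"type":"number"}},"required":["increments"]}

```bash
mkdir -p pics; ls; cat > h.py <<'E'
import numpy as np, cv2
from scipy.spatial.transform import Rotation as R
E
python3 - <<'E'
from bench import *
import cv2,pickle,numpy as np
s=read_state(); print(s)
d={}
for n in ["scene","side","wrist"]:
    c=camera(n); d[n]=c; cv2.imwrite(f"pics/{n}0.png",c["color"][...,::-1])
    print(n,{k:np.round(v,4).tolist() for k,v in c.items() if k!="color"})
d["state"]=s
pickle.dump(d,open("d0.pkl","wb"))
E
```

```text
pics
{'time': 0.0, 'joint_positions': array([-0.02258954,  0.33285326, -0.06470401,  1.46092436,  0.02160656,
        1.34987826, -0.08852388]), 'joint_vel': array([-0.00115735,  0.00021985,  0.00180058,  0.00041964, -0.001055  ,
        0.00086176,  0.00019537]), 'joint_torque': array([-1.20520472e-04, -6.23245955e+01,  2.44190963e-02, -3.89891267e+01,
       -6.13984605e-02,  3.97891912e-02,  1.87085252e-04]), 'ee_pos': array([ 6.24627741e-01, -1.12654665e-05,  2.21773662e-01]), 'eef_rot': array([ 7.07109614e-01,  7.07103618e-01, -5.06784040e-04, -4.58973724e-04]), 'ft_force': array([ 0.07974412, -0.39409905,  0.15742434]), 'torque': array([ 0.02941149,  0.01172256, -0.00230627]), 'grip_force': 0.0, 'width': 0.08678749872182026}
scene {'fx': 487.5807, 'fy': 487.5807, 'cx': 282.3356, 'cy': 205.3638, 'k1': -0.0226, 'camera_from_world': [[0.8422, -0.5387, 0.0231, -0.5112], [-0.2062, -0.3614, -0.9093, 0.174], [0.4982, 0.761, -0.4154, 0.8753], [0.0, 0.0, 0.0, 1.0]]}
side {'fx': 418.0764, 'fy': 418.0764, 'cx': 272.4566, 'cy': 214.4863, 'k1': -0.0556, 'camera_from_world': [[-0.9992, 0.0398, 0.0082, 0.6166], [0.0188, 0.6317, -0.775, 0.0296], [-0.036, -0.7742, -0.6319, 1.0036], [0.0, 0.0, 0.0, 1.0]]}
wrist {'fx': 366.0907, 'fy': 366.0907, 'cx': 278.3269, 'cy': 210.9002, 'k1': -0.0045, 'mount': [[-0.0007, -0.9652, -0.2615, 0.0709], [1.0, -0.0006, -0.0005, 0.0], [0.0003, -0.2615, 0.9652, -0.1616], [0.0, 0.0, 0.0, 1.0]]}
```

View pics/scene0.png

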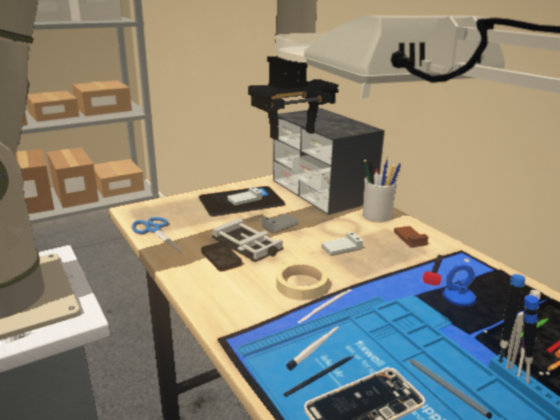

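View pics/side0.png

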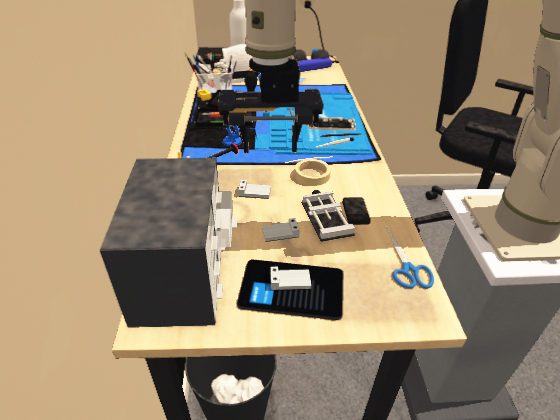

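View pics/wrist0.png

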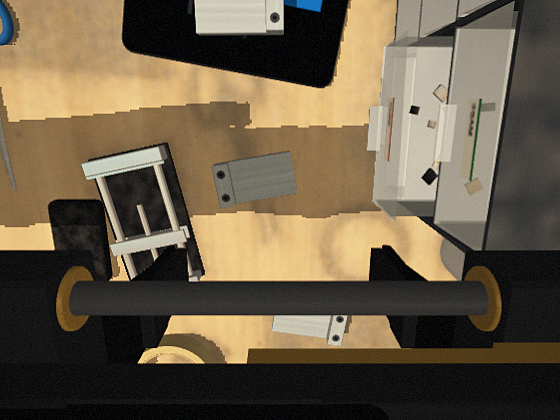

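Scene and wrist pictures: the candidates are the grey weight in the shadow at wrist (255,178) / scene (281,222), the silver weight at wrist (310,325) / scene (342,243), the base on the tablet at scene (247,196), and the brown look-alike at scene (410,236). The black case (scene (222,256)), the tape (302,280) and the vice (247,238) are to be avoided.

```bash
cat > h.py <<'E'
import numpy as np, cv2, pickle
from scipy.spatial.transform import Rotation as R
def cam_T(c,s=None):
    "world_from_camera"
    if "mount" in c:
        T=np.eye(4); T[:3,:3]=R.from_quat(s["eef_rot"]).as_matrix(); T[:3,3]=s["ee_pos"]
        return T@c["mount"]
    return np.linalg.inv(c["camera_from_world"])
def K(c): return np.array([[c["fx"],0,c["cx"]],[0,c["fy"],c["cy"]],[0,0,1.]]), np.array([c["k1"],0,0,0.])
def rays(c,T,uv):
    p=cv2.undistortPoints(np.array(uv,float).reshape(-1,1,2),*K(c))[:,0]
    return T[:3,3],np.c_[p,np.ones(len(p))]@T[:3,:3].T
def onplane(c,T,uv,z):
    o,d=rays(c,T,uv); return o+d*((z-o[2])/d[:,2])[:,None]
def tri(obs):
    "obs: list of (c,T,uv single) -> point, residual"
    A=np.zeros((3,3)); b=np.zeros(3); L=[]
    for c,T,uv in obs:
        o,d=rays(c,T,[uv]); d=d[0]/np.linalg.norm(d[0]); P=np.eye(3)-np.outer(d,d); A+=P; b+=P@o; L.append((o,P))
    x=np.linalg.solve(A,b); return x,max(np.linalg.norm(P@(x-o)) for o,P in L)
def proj(c,T,X):
    Ti=np.linalg.inv(T); r,_=cv2.Rodrigues(Ti[:3,:3]); return cv2.projectPoints(np.array(X,float).reshape(-1,1,3),r,Ti[:3,3],*K(c))[0][:,0]
E
python3 - <<'E'
from h import *
d=pickle.load(open("d0.pkl","rb")); s=d["state"]
for n,uv in [("wrist",[(255,178),(213,165),(297,185),(310,325),(272,315),(348,330),(240,15),(375,150),(385,215),(375,110),(90,160),(200,275),(105,200)]),("side",[(281,230),(254,190),(290,279),(237,215),(222,295)]),("scene",[(281,222),(342,243),(247,196),(410,236)])]:
    T=cam_T(d[n],s); print(n,T[:3,3].round(3)); print(np.c_[np.array(uv),onplane(d[n],T,uv,0.012).round(3)])
E
```

```text
wrist [0.625 0.071 0.383]
[[ 2.55e+02  1.78e+02  6.00e-01  5.00e-03  1.20e-02]
 [ 2.13e+02  1.65e+02  5.58e-01  1.90e-02  1.20e-02]
 [ 2.97e+02  1.85e+02  6.43e-01 -2.00e-03  1.20e-02]
 [ 3.10e+02  3.25e+02  6.60e-01 -1.66e-01  1.20e-02]
 [ 2.72e+02  3.15e+02  6.17e-01 -1.53e-01  1.20e-02]
 [ 3.48e+02  3.30e+02  7.04e-01 -1.72e-01  1.20e-02]
 [ 2.40e+02  1.50e+01  5.89e-01  1.57e-01  1.20e-02]
 [ 3.75e+02  1.50e+02  7.21e-01  3.40e-02  1.20e-02]
 [ 3.85e+02  2.15e+02  7.37e-01 -3.40e-02  1.20e-02]
 [ 3.75e+02  1.10e+02  7.19e-01  7.20e-02  1.20e-02]
 [ 9.00e+01  1.60e+02  4.33e-01  2.40e-02  1.20e-02]
 [ 2.00e+02  2.75e+02  5.38e-01 -1.03e-01  1.20e-02]
 [ 1.05e+02  2.00e+02  4.43e-01 -1.80e-02  1.20e-02]]
side [0.652 0.734 0.652]
[[ 2.81e+02  2.30e+02  5.98e-01  7.00e-03  1.20e-02]
 [ 2.54e+02  1.90e+02  6.59e-01 -1.53e-01  1.20e-02]
 [ 2.90e+02  2.79e+02  5.88e-01  1.59e-01  1.20e-02]
 [ 2.37e+02  2.15e+02  7.01e-01 -5.10e-02  1.20e-02]
 [ 2.22e+02  2.95e+02  7.24e-01  1.96e-01  1.20e-02]]
scene [ 0.03  -0.879  0.534]
[[ 2.81e+02  2.22e+02  6.02e-01 -2.00e-03  1.20e-02]
 [ 3.42e+02  2.43e+02  6.63e-01 -1.58e-01  1.20e-02]
 [ 2.47e+02  1.96e+02  6.06e-01  1.75e-01  1.20e-02]
 [ 4.10e+02  2.36e+02  8.20e-01 -2.11e-01  1.20e-02]]
```

Request:
play_rows(
  increments="0 0 0 0.045 0 0 1; 0 0 0 0.09 0 0 1; 0 0 0 0.13 0 0 1; 0 0 0 0.13 0 0 1; 0 0 0 0.13 0 0 1; 0 0 0 0.13 0 0 1",
)

```text
time: 0.75
ee_pos: [0.6252, 0.1284, 0.2224]
eef_rot: [0.708, 0.706, -0.0, 0.0]
ft_force: [-0.7, -0.0, 0.3]
width: 0.0869
grip_force: 0.0
```

```bash
cat > snap.py <<'E'
import sys,pickle,cv2
from bench import *
s=read_state(); c=camera(sys.argv[2] if len(sys.argv)>2 else "wrist"); n=sys.argv[1]
pickle.dump((c,s),open(n+".pkl","wb")); cv2.imwrite(f"pics/{n}.png",c["color"][...,::-1])
print(s["time"],s["ee_pos"].round(4),s["joint_vel"].max().round(4))
E
python3 snap.py w1
```

```text
0.75 [0.6252 0.1284 0.2224] 0.0121
```

Request:
play_rows(
  increments="0 0 0 -0.04 0 0 1; 0 0 0 -0.07 0 0 1; 0 0 0 -0.07 0 0 1; 0 0 0 -0.07 0 0 1; 0 0 0 -0.07 0 0 1",
)

```text
time: 1.3
ee_pos: [0.625, 0.0604, 0.2226]
eef_rot: [0.707, 0.707, 0.0, -0.0]
ft_force: [-0.6, -0.2, -0.4]
width: 0.0871
grip_force: 0.0
```

```bash
python3 snap.py w2
```

```text
1.3 [0.625  0.0604 0.2226] 0.002
```

Request:
play_rows(
  increments="0 0 0 -0.04 0 0 1; 0 0 0 -0.08 0 0 1; 0 0 0 -0.12 0 0 1; 0 0 0 -0.12 0 0 1; 0 0 0 -0.12 0 0 1; 0 0 0 -0.12 0 0 1",
)

```text
time: 1.95
ee_pos: [0.6252, -0.0578, 0.2225]
eef_rot: [0.706, 0.708, 0.0, -0.0]
ft_force: [0.3, 0.4, 0.4]
width: 0.0871
grip_force: 0.0
```

```bash
python3 snap.py w3
```

```text
1.95 [ 0.6252 -0.0578  0.2225] 0.0036
```

Request:
play_rows(
  increments="0 0 0 -0.04 0 0 1; 0 0 0 -0.08 0 0 1; 0 0 0 -0.08 0 0 1; 0 0 0 -0.08 0 0 1; 0 0 0 -0.08 0 0 1",
)

```text
time: 2.5
ee_pos: [0.6254, -0.1377, 0.2225]
eef_rot: [0.706, 0.708, 0.0, -0.0]
ft_force: [-0.5, 0.0, 0.0]
width: 0.087
grip_force: 0.0
```

```bash
python3 snap.py w4
```

```text
2.5 [ 0.6254 -0.1377  0.2225] 0.0025
```

Request:
play_rows(
  increments="0 0 0 -0.04 0 0 1; 0 0 0 -0.08 0 0 1; 0 0 0 -0.08 0 0 1; 0 0 0 -0.08 0 0 1; 0 0 0 -0.08 0 0 1",
)

```text
time: 3.05
ee_pos: [0.6256, -0.2178, 0.2226]
eef_rot: [0.706, 0.708, 0.0, -0.0]
ft_force: [-1.5, -0.3, 0.8]
width: 0.0869
grip_force: 0.0
```

```bash
python3 snap.py w5
python3 - <<'E'
import cv2,numpy as np
i=[cv2.imread(f"pics/w{k}.png")[:260,150:450] for k in (1,2,3,5)]
cv2.imwrite("pics/m1.png",cv2.resize(np.vstack([np.hstack(i[:2]),np.hstack(i[2:])]),(692,600),interpolation=cv2.INTER_CUBIC))
E
```

```text
3.05 [ 0.6256 -0.2178  0.2226] 0.0038
```

View pics/m1.png

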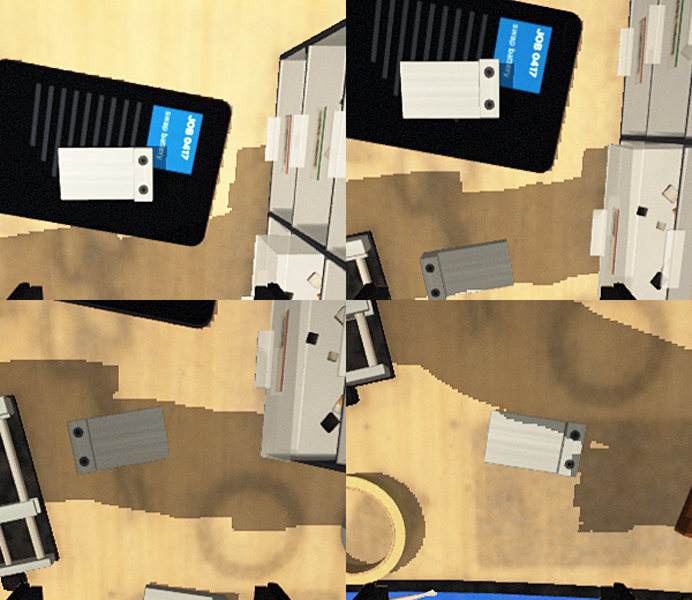

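The montage shows the base on the tablet with screws at its +x lip (top panels), weight B in shadow with lip to −x (lower left panel, ~(118,440)), weight A with lip to +x (lower right, ~(535,445)); brown one is at the right edge (685,510) and is left alone.

```bash
cat > seg.py <<'E'
from h import *
def holes(c,T,near,z=.0235,rad=.05):
    "dark screw blobs within a window around world xy 'near'"
    pass
def find(name,near):
    c,s=pickle.load(open(name+".pkl","rb")); T=cam_T(c,s)
    im=np.ascontiguousarray(c["color"]); hsv=cv2.cvtColor(im,cv2.COLOR_RGB2HSV)
    m=((hsv[...,1]<70)&(hsv[...,2]>75)).astype(np.uint8)
    p=proj(c,T,[[*near,.012]])[0]; 
    w=np.zeros_like(m); cv2.circle(w,tuple(int(v) for v in p),75,1,-1); m&=w
    m=cv2.morphologyEx(m,cv2.MORPH_OPEN,np.ones((3,3),np.uint8))
    cs,_=cv2.findContours(m,cv2.RETR_EXTERNAL,cv2.CHAIN_APPROX_NONE)
    k=max(cs,key=lambda q:cv2.contourArea(q)*(cv2.pointPolygonTest(q,tuple(map(float,p)),True)>-15))
    f=np.zeros_like(m); cv2.drawContours(f,[cv2.convexHull(k)],-1,1,-1)
    f=cv2.erode(f,np.ones((3,3),np.uint8),iterations=2)
    g=hsv[...,2].astype(float); med=np.median(g[f>0])
    dk=((g<0.62*med)&(f>0)).astype(np.uint8)
    n,_,st,ce=cv2.connectedComponentsWithStats(dk)
    hs=[(ce[i].round(2).tolist(),int(st[i,4])) for i in range(1,n) if 8<st[i,4]<120]
    return c,T,k,hs
if __name__=="__main__":
    vis=[]
    for nm,pt in [("w1",(.59,.16)),("w2",(.59,.16)),("w2",(.6,.005)),("w3",(.6,.005)),("w4",(.66,-.16)),("w5",(.66,-.16))]:
        c,T,k,hs=find(nm,pt); r=cv2.minAreaRect(k)
        print(nm,pt,"area",cv2.contourArea(k),"rect",np.round(r[0],1),np.round(r[1],1),round(r[2],2)); print("  holes",hs)
        im=c["color"][...,::-1].copy(); cv2.drawContours(im,[k],-1,(0,0,255),1)
        for h,_ in hs: cv2.circle(im,tuple(int(round(v)) for v in h),1,(0,255,0),-1)
        x,y=map(int,r[0]); x=min(max(x,65),494); y=max(y,50); vis.append(cv2.resize(im[y-50:y+50,x-65:x+65],(260,200),interpolation=cv2.INTER_NEAREST))
    cv2.imwrite("pics/m2.png",np.vstack([np.hstack(vis[:3]),np.hstack(vis[3:])]))
E
python3 seg.py
```

```text
w1 (0.59, 0.16) area 3615.0 rect [241. 151.] [46. 82.] 90.0
  holes [([273.5, 138.59], 54), ([273.83, 163.98], 47)]
w2 (0.59, 0.16) area 4157.0 rect [239.   76.5] [51. 86.] 90.0
  holes [([273.7, 62.06], 63), ([273.89, 90.21], 62)]
w2 (0.6, 0.005) area 3005.5 rect [254.3 234.4] [43.8 76.8] 79.99
  holes [([222.56, 232.07], 45), ([227.28, 253.28], 43)]
w3 (0.6, 0.005) area 3632.0 rect [252.6 121.1] [46.5 83. ] 80.54
  holes [([217.6, 114.25], 60), ([222.55, 139.56], 55)]
w4 (0.66, -0.16) area 3141.0 rect [311.4 203.3] [79.1 44.3] 8.75
  holes [([334.04, 204.95], 57), ([339.71, 220.91], 45)]
w5 (0.66, -0.16) area 3609.0 rect [313.2 124.3] [83.2 46.7] 8.62
  holes [([345.57, 141.43], 113)]
```

View pics/m2.png

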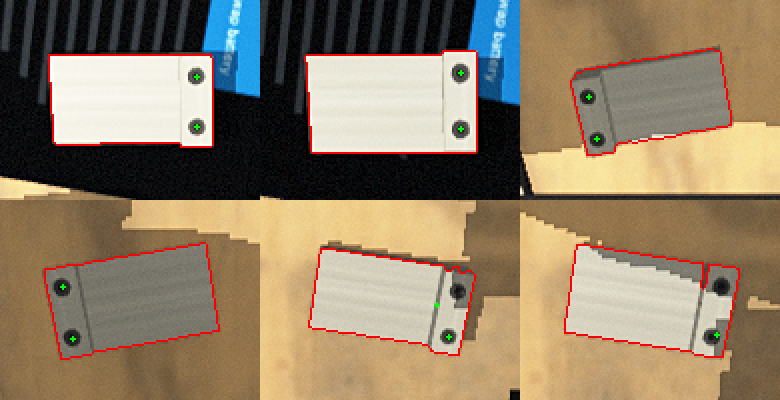

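```bash
cat > meas.py <<'E'
from seg import *
def holes2(c,T,near,frac=.45):
    im=np.ascontiguousarray(c["color"]); g=cv2.cvtColor(im,cv2.COLOR_RGB2HSV)[...,2].astype(float)
    out=[]
    return out
def screws(nm,pt):
    c,T,k,_=find(nm,pt)
    f=np.zeros(c["color"].shape[:2],np.uint8); cv2.drawContours(f,[cv2.convexHull(k)],-1,1,-1); f=cv2.erode(f,np.ones((3,3),np.uint8),iterations=2)
    g=c["color"].max(2).astype(float); dk=((g<55)&(f>0)).astype(np.uint8)
    n,_,st,ce=cv2.connectedComponentsWithStats(dk)
    i=sorted(range(1,n),key=lambda j:-st[j,4])[:2]
    return c,T,k,sorted([ce[j] for j in i],key=lambda p:p[1])
def edges(c,T,k,lip,u,zt):
    "u: unit dir from lip to plain end (guess). lines of plate edges at height zt"
    P=onplane(c,T,k[:,0,:],zt)[:,:2]
    for _ in range(3):
        v=np.array([-u[1],u[0]]); a=(P-lip)@u; b=(P-lip)@v
        L=[]
        for sg in (1,-1):
            q=P[(a>.014)&(a<.066)&(b*sg>.01)].astype(np.float32)
            d=cv2.fitLine(q,cv2.DIST_HUBER,0,.01,.01).ravel(); e=d[:2]*np.sign(d[:2]@u); L.append((e,d[2:]))
        u=L[0][0]+L[1][0]; u/=np.linalg.norm(u)
    v=np.array([-u[1],u[0]]); a=(P-lip)@u
    off=[(p-lip)@v - ((p-lip)@u)*0 for e,p in L]
    b=(P-lip)@v
    end=np.median(a[(a>.06)&(abs(b)<.015)])
    return u,[np.degrees(np.arctan2(*e[::-1])).round(2) for e,_ in L],np.round(off,4),end
if __name__=="__main__":
    for lab,views,pt,u0,zb in [("base",("w1","w2"),(.59,.16),(-1,0),.0089),("B",("w2","w3"),(.6,.005),(1,0.),0),("A",("w4","w5"),(.66,-.16),(-1,0),0)]:
        o=[screws(v,pt) for v in views]
        X=[tri([(q[0],q[1],q[3][i]) for q in o]) for i in (0,1)]
        lip=(X[0][0]+X[1][0])/2
        print(lab,"screws px",[np.round(q[3],1).tolist() for q in o]); print("  ",[(x.round(4).tolist(),round(r,4)) for x,r in X],"mid",lip.round(4))
        for q in o:
            p=onplane(q[0],q[1],q[3],zb+.0235).mean(0)[:2]
            u,an,off,end=edges(q[0],q[1],q[2],p,np.array(u0,float),zb+.012)
            print("  plane lip",p.round(4),"edge angles",an,"offsets",off,"end-from-lip(72)",end.round(4),"orig",(p+.032*u).round(4))
E
python3 meas.py
```

```text
base screws px [[[273.5, 139.0], [274.0, 164.0]], [[273.4, 62.4], [273.9, 90.4]]]
   [([0.6206, 0.1743, 0.0324], np.float64(0.0001)), ([0.6209, 0.1504, 0.031], np.float64(0.0))] mid [0.6207 0.1624 0.0317]
  plane lip [0.6208 0.1624] edge angles [np.float64(-178.65), np.float64(179.84)] offsets [ 0.0213 -0.022 ] end-from-lip(72) 0.0717 orig [0.5888 0.1621]
  plane lip [0.6207 0.1623] edge angles [np.float64(179.95), np.float64(179.94)] offsets [ 0.0219 -0.0214] end-from-lip(72) 0.0712 orig [0.5887 0.1623]
B screws px [[[222.2, 232.2], [227.2, 253.5]], [[217.4, 114.3], [222.6, 139.4]]]
   [([0.5667, 0.0108, 0.0234], np.float64(0.0001)), ([0.5709, -0.0127, 0.0235], np.float64(0.0))] mid [ 0.5688 -0.0009  0.0235]
  plane lip [ 0.5688 -0.0009] edge angles [np.float64(9.21), np.float64(10.91)] offsets [ 0.0235 -0.021 ] end-from-lip(72) 0.0714 orig [0.6003 0.0047]
  plane lip [ 0.5689 -0.0009] edge angles [np.float64(9.29), np.float64(9.66)] offsets [ 0.0215 -0.0212] end-from-lip(72) 0.0712 orig [0.6005 0.0043]
A screws px [[[344.8, 198.2], [339.9, 221.0]], [[348.2, 116.8], [344.5, 142.3]]]
   [([0.6926, -0.1512, 0.0221], np.float64(0.0002)), ([0.6894, -0.1753, 0.0224], np.float64(0.0005))] mid [ 0.691  -0.1633  0.0222]
  plane lip [ 0.6906 -0.1629] edge angles [np.float64(171.35), np.float64(171.49)] offsets [ 0.0213 -0.0218] end-from-lip(72) 0.0718 orig [ 0.659  -0.1581]
  plane lip [ 0.6909 -0.1632] edge angles [np.float64(171.52), np.float64(171.41)] offsets [ 0.0213 -0.0214] end-from-lip(72) 0.0719 orig [ 0.6593 -0.1585]
```

```bash
cat > go.py <<'E'
import sys
from h import *
from bench import *
def go(x,y,z,yaw):
    s=read_state(); Rc=R.from_quat(s["eef_rot"])
    a=np.radians(yaw); Rt=R.from_matrix(np.array([[np.cos(a),np.sin(a),0],[np.sin(a),-np.cos(a),0],[0,0,-1]]))
    print("t",round(s["time"],2),"pos",s["ee_pos"].round(4),"rot",(Rc.inv()*Rt).as_rotvec().round(4),"shift",Rc.inv().apply(np.array([x,y,z])-s["ee_pos"]).round(4),"q7",s["joint_positions"][6].round(2),"F",s["ft_force"].round(2),"w",s["width"].round(4),"g",s["grip_force"])
go(*map(float,sys.argv[1:5]))
E
python3 go.py .5955 .0037 .12 189.45
```

```text
Traceback (most recent call last):
  File "go.py", line 8, in <module>
    go(*map(float,sys.argv[1:5]))
    ~~^^^^^^^^^^^^^^^^^^^^^^^^^^^
  File "go.py", line 7, in go
    print("t",round(s["time"],2),"pos",s["ee_pos"].round(4),"rot",(Rc.inv()*Rt).as_rotvec().round(4),"shift",Rc.inv().apply(np.array([x,y,z])-s["ee_pos"]).round(4),"q7",s["joint_positions"][6].round(2),"F",s["ft_force"].round(2),"w",s["width"].round(4),"g",s["grip_force"])
                                                                                                                                                                                                                                         ^^^^^^^^^^^^^^^^
AttributeError: 'float' object has no attribute 'round'
```

```bash
sed -i 's/s\["width"\].round(4)/round(s["width"],4)/' go.py; python3 go.py .5955 .0037 .12 189.45
```

```text
t 3.1 pos [ 0.6256 -0.2177  0.2226] rot [ 1.1000e-03 -4.0000e-04 -1.7329e+00] shift [ 0.2214 -0.0295  0.1028] q7 0.28 F [-0.2   0.26 -0.15] w 0.0874 g 0.0
```

Request:
play_rows(
  increments="0 0 -0.14 0.03 -0.004 0 0.74; 0 0 -0.28 0.06 -0.008 0 0.74; 0 0 -0.42 0.09 -0.012 0 0.74; 0 0 -0.56 0.12 -0.016 0 0.74; 0 0 -0.7 0.15 -0.02 0 0.74; 0 0 -0.84 0.18 -0.024 0 0.74; 0 0 -0.98 0.21 -0.029 0 0.74; 0 0 -1.12 0.221 -0.029 0 0.74",
  grip_force=30,
)

```text
time: 3.9
ee_pos: [0.5953, 0.0067, 0.2231]
eef_rot: [0.217, 0.976, 0.001, 0.0]
ft_force: [0.4, -0.2, -0.3]
width: 0.0642
grip_force: 0.0
```

Request:
play_rows(
  increments="0 0 -0.14 0 0 0.02 0.74; 0 0 -0.28 0 0 0.04 0.74; 0 0 -0.42 0 0 0.06 0.74; 0 0 -0.56 0 0 0.08 0.74; 0 0 -0.613 0 0 0.1 0.74; 0 0 -0.613 0 0 0.1 0.74; 0 0 -0.613 0 0 0.1 0.74",
)

```text
time: 4.6
ee_pos: [0.596, 0.002, 0.1232]
eef_rot: [-0.081, 0.997, 0.0, 0.0]
ft_force: [0.9, -0.1, -0.4]
width: 0.0646
grip_force: 0.0
```

```bash
python3 go.py .5955 .0037 .04 189.45
```

```text
t 4.6 pos [0.596  0.002  0.1232] rot [ 0.0003  0.0002 -0.0032] shift [0.0003 0.0017 0.0832] q7 1.57 F [ 0.86 -0.12 -0.37] w 0.0646 g 0.0
```

Request:
play_rows(
  increments="0 0 -0.003 0 0.0017 0.03 0.74; 0 0 -0.003 0 0.0017 0.06 0.74; 0 0 -0.003 0 0.0017 0.083 0.74; 0 0 -0.003 0 0.0017 0.083 0.74; 0 0 -0.003 0 0.0017 0.083 0.74",
)

```text
time: 5.1
ee_pos: [0.5966, 0.0032, 0.0412]
eef_rot: [-0.082, 0.997, 0.0, 0.001]
ft_force: [0.6, 0.3, 0.6]
width: 0.0645
grip_force: 0.0
```

```bash
python3 go.py .5955 .0037 .003 189.45
```

```text
t 5.1 pos [0.5966 0.0032 0.0412] rot [-0.0001  0.0016 -0.0001] shift [0.0011 0.0007 0.0382] q7 1.55 F [0.62 0.26 0.6 ] w 0.0645 g 0.0
```

Request:
play_rows(
  increments="0 0 0 0.001 0.0007 0.015 0.74; 0 0 0 0.001 0.0007 0.028 0.74; 0 0 0 0.001 0.0007 0.036 0.74; 0 0 0 0.001 0.0007 0.038 0.74; 0 0 0 0.001 0.0007 0.038 0.74; 0 0 0 0.001 0.0007 0.038 0.74",
)

```text
time: 5.7
ee_pos: [0.5949, 0.0033, 0.0017]
eef_rot: [-0.082, 0.997, 0.0, 0.0]
ft_force: [-0.2, -0.1, 0.7]
width: 0.0644
grip_force: 0.0
```

```bash
python3 go.py .5955 .0037 .003 189.45; python3 snap.py s1 side
```

```text
t 5.7 pos [0.5949 0.0033 0.0017] rot [0.     0.0005 0.0002] shift [-0.0006  0.0003 -0.0013] q7 1.53 F [-0.17 -0.09  0.68] w 0.0644 g 0.0
5.7 [0.5949 0.0033 0.0017] 0.0021
```

Request:
play_rows(
  increments="0 0 0 0 0 -0.0005 0.6; 0 0 0 0 0 -0.0005 0.45; 0 0 0 0 0 -0.0005 0.4; 0 0 0 0 0 -0.0005 0.4; 0 0 0 0 0 -0.0005 0.4",
  grip_force=30,
)

```text
time: 6.25
ee_pos: [0.5947, 0.0033, 0.0022]
eef_rot: [-0.083, 0.997, 0.0, 0.0]
ft_force: [0.3, -0.6, 1.1]
width: 0.0436
grip_force: 30.0
```

```bash
python3 go.py .5955 .0037 .06 189.45
```

```text
t 6.25 pos [0.5947 0.0033 0.0022] rot [0.     0.0002 0.0003] shift [-0.0008  0.0003 -0.0578] q7 1.53 F [ 0.27 -0.6   1.12] w 0.0436 g 29.998907446861267
```

Request:
play_rows(
  increments="0 0 0 0 0 -0.005 0.4; 0 0 0 0 0 -0.015 0.4; 0 0 0 0 0 -0.04 0.4; 0 0 0 0 0 -0.07 0.4; 0 0 0 0 0 -0.09 0.4; 0 0 0 0 0 -0.09 0.4; 0 0 0 0 0 -0.09 0.4",
)

```text
time: 6.95
ee_pos: [0.5945, 0.0032, 0.0919]
eef_rot: [-0.083, 0.997, -0.0, 0.0]
ft_force: [-0.8, -1.1, -3.9]
width: 0.0438
grip_force: 30.0
```

```bash
python3 go.py .5665 .1623 .08 179.9
```

```text
t 6.95 pos [0.5945 0.0032 0.0919] rot [-0.0002  0.0003  0.1669] shift [0.0015 0.1616 0.0119] q7 1.56 F [-0.82 -1.13 -3.91] w 0.0438 g 29.99727040529251
```

Request:
play_rows(
  increments="0 0 0.03 0 0.025 0 0.4; 0 0 0.07 0 0.06 0 0.4; 0 0 0.11 0.001 0.1 0 0.4; 0 0 0.15 0.001 0.14 0 0.4; 0 0 0.167 0.001 0.162 0 0.4; 0 0 0.167 0.0015 0.162 0.01 0.4; 0 0 0.167 0.0015 0.162 0.01 0.4; 0 0 0.167 0.0015 0.162 0.01 0.4",
)

```text
time: 7.75
ee_pos: [0.5661, 0.1611, 0.0808]
eef_rot: [0.002, 1.0, -0.001, -0.001]
ft_force: [-0.1, -0.1, -2.8]
width: 0.0438
grip_force: 30.0
```

```bash
python3 go.py .566 .1623 .036 179.9; python3 snap.py w6; python3 snap.py s2 side;  python3 snap.py c2 scene
python3 - <<'E'
import cv2,numpy as np
a=cv2.resize(cv2.imread("pics/s2.png")[200:350,200:380],None,fx=2.2,fy=2.2)
b=cv2.resize(cv2.imread("pics/w6.png"),(440,330))
cv2.imwrite("pics/m3.png",np.hstack([a[:330,:350],b]))
E
```

```text
t 7.75 pos [0.5661 0.1611 0.0808] rot [-0.0013 -0.0021 -0.0014] shift [0.     0.0013 0.0448] q7 1.1 F [-0.09 -0.1  -2.77] w 0.0438 g 29.99717116355896
7.75 [0.5661 0.1611 0.0808] 0.0087
7.8 [0.5665 0.1611 0.0814] 0.0012
7.85 [0.5668 0.1613 0.0818] 0.0007
```

View pics/m3.png

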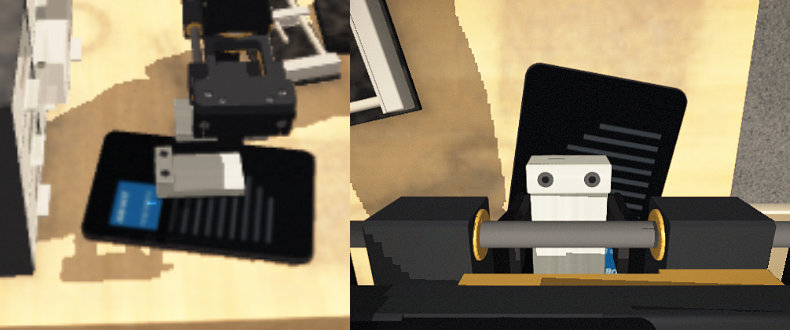

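View: the weight is held level over the base, its lip (screws at wrist ≈(248,229),(308,229) full-size) toward the robot, base's lip toward +x as wanted.

```bash
cat > held.py <<'E'
import sys
from h import *
def held(nm,dz):
    c,s=pickle.load(open(nm+".pkl","rb")); T=cam_T(c,s)
    lipz=s["ee_pos"][2]-dz+.0235
    g=c["color"].max(2)
    c0=proj(c,T,[s["ee_pos"]+R.from_quat(s["eef_rot"]).apply([.026,0,0])+[0,0,.0213]])[0]
    print("expected lip px",c0.round(1))
    x,y=map(int,c0); w=(g[y-14:y+15,x-45:x+46]<60).astype(np.uint8)
    n,_,st,ce=cv2.connectedComponentsWithStats(w)
    q=[ce[i]+[x-45,y-14] for i in range(1,n) if 25<st[i,4]<260 and 0<st[i,0] and st[i,0]+st[i,2]<91 and st[i,1]>0 and st[i,1]+st[i,3]<29]
    P=onplane(c,T,q,lipz); print(np.round(q,1).tolist(),P.round(4).tolist())
    m=P.mean(0); r=R.from_quat(s["eef_rot"]).inv().apply(m-s["ee_pos"]); d=P[1]-P[0]
    print("lip mid",m.round(4),"in tool",r.round(4),"sep",np.linalg.norm(d).round(4),"screw line angle",np.degrees(np.arctan2(d[1],d[0])).round(2))
held(sys.argv[1],float(sys.argv[2]))
E
python3 held.py w6 .0022
```

```text
expected lip px [279.9 228.8]
[[248.2, 228.4], [308.0, 228.4]] [[0.5399, 0.1484, 0.1021], [0.54, 0.1725, 0.1021]]
lip mid [0.5399 0.1604 0.1021] in tool [ 0.0262 -0.0008 -0.0212] sep 0.0241 screw line angle 89.82
```

Request:
play_rows(
  increments="0 -0.002 0 0.0005 0.0011 0.02 0.4; 0 -0.002 0 0.0005 0.0011 0.035 0.4; 0 -0.002 0 0.0005 0.0011 0.045 0.4; 0 -0.002 0 0.0005 0.0011 0.045 0.4; 0 -0.002 0 0.0005 0.0011 0.045 0.4; 0 -0.002 0 0.0005 0.0011 0.045 0.4",
)

```text
time: 8.5
ee_pos: [0.5666, 0.164, 0.0378]
eef_rot: [0.001, 1.0, 0.0, 0.002]
ft_force: [-0.1, -0.1, -2.7]
width: 0.0436
grip_force: 30.0
```

```bash
python3 go.py .566 .1623 .0231 179.9; python3 snap.py w7; python3 held.py w7 .0022
```

```text
t 8.5 pos [0.5666 0.164  0.0378] rot [ 0.0004  0.0032 -0.0002] shift [ 0.0006 -0.0017  0.0147] q7 1.08 F [-0.11 -0.12 -2.69] w 0.0436 g 29.997265934944153
8.5 [0.5666 0.164  0.0378] 0.0016
expected lip px [280.  229.1]
[[248.3, 228.4], [308.0, 228.4]] [[0.5403, 0.1513, 0.0591], [0.5403, 0.1753, 0.0591]]
lip mid [0.5403 0.1633 0.0591] in tool [ 0.0262 -0.0008 -0.0214] sep 0.024 screw line angle 89.86
```

Request:
play_rows(
  increments="0 0.003 0 0.001 -0.002 0.005 0.4; 0 0.003 0 0.001 -0.002 0.009 0.4; 0 0.003 0 0.001 -0.002 0.011 0.4; 0 0.003 0 0.001 -0.002 0.012 0.4; 0 0.003 0 0.001 -0.002 0.012 0.4; 0 0.003 0 0.001 -0.002 0.012 0.4",
)

```text
time: 9.15
ee_pos: [0.5651, 0.162, 0.0251]
eef_rot: [0.001, 1.0, 0.0, -0.0]
ft_force: [0.1, -0.7, -2.9]
width: 0.0435
grip_force: 30.0
```

```bash
python3 go.py .5657 .162 .0231 179.9; python3 snap.py s3 side; python3 snap.py c3 scene;python3 snap.py w8; python3 held.py w8 .0022
python3 - <<'E'
import cv2,numpy as np
a=cv2.resize(cv2.imread("pics/s3.png")[245:305,225:325],None,fx=4,fy=4,interpolation=cv2.INTER_CUBIC)
b=cv2.resize(cv2.imread("pics/c3.png")[165:225,195:295],None,fx=4,fy=4,interpolation=cv2.INTER_CUBIC)
cv2.imwrite("pics/m4.png",np.hstack([a,b]))
E
```

```text
t 9.15 pos [0.5651 0.162  0.0251] rot [ 0.0001 -0.0008  0.0001] shift [-0.0006  0.      0.002 ] q7 1.08 F [ 0.07 -0.67 -2.93] w 0.0435 g 29.997321367263794
9.15 [0.5651 0.162  0.0251] 0.001
9.2 [0.5652 0.162  0.0252] 0.0025
9.25 [0.5651 0.1619 0.0252] 0.0021
expected lip px [280.  228.9]
[[248.2, 228.3], [307.9, 228.5]] [[0.5389, 0.1492, 0.0465], [0.539, 0.1732, 0.0465]]
lip mid [0.5389 0.1612 0.0465] in tool [ 0.0262 -0.0008 -0.0213] sep 0.024 screw line angle 89.72
```

View pics/m4.png

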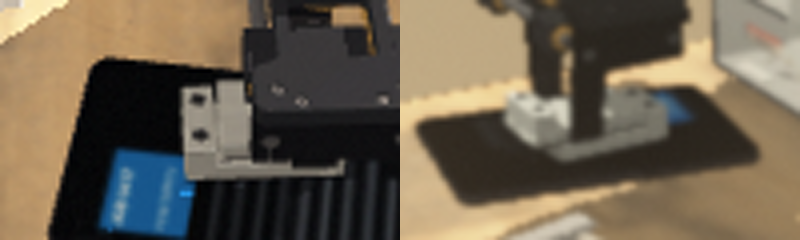

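The side crop shows B just above the base plate, its plain end (217,~110) right of the base's lip edge (213), no overlap; force is still the held weight alone. Lowering the last 2 mm.

Request:
play_rows(
  increments="0 0 0 -0.0003 0 0.0007 0.4; 0 0 0 -0.0003 0 0.0014 0.4; 0 0 0 -0.0003 0 0.002 0.4; 0 0 0 -0.0003 0 0.002 0.4; 0 0 0 -0.0003 0 0.002 0.4",
)

```text
time: 9.8
ee_pos: [0.5653, 0.1619, 0.0231]
eef_rot: [0.001, 1.0, -0.0, -0.0]
ft_force: [-0.0, 0.0, -2.5]
width: 0.0433
grip_force: 30.0
```

Request:
play_rows(
  increments="0 0 0 -0.0003 0 0.0003 0.4; 0 0 0 -0.0003 0 0.0006 0.4; 0 0 0 -0.0003 0 0.001 0.4; 0 0 0 -0.0003 0 0.001 0.4",
)

```text
time: 10.2
ee_pos: [0.5654, 0.1618, 0.023]
eef_rot: [0.001, 1.0, -0.0, -0.001]
ft_force: [-6.9, -1.3, 10.9]
width: 0.0437
grip_force: 30.0
```

Request:
play_rows(
  increments="0 0 0 0 0 -0.0008 0.4; 0 0 0 0.0003 0 -0.0008 0.4",
)

```text
time: 10.4
ee_pos: [0.5657, 0.1619, 0.023]
eef_rot: [0.001, 1.0, 0.0, -0.0]
ft_force: [0.3, -0.0, -1.0]
width: 0.0437
grip_force: 30.0
```

Now at light contact; release slowly and rise.

Request:
play_rows(
  increments="0 0 0 0 0 0 0.53; 0 0 0 0 0 0 0.56; 0 0 0 0 0 0 0.6; 0 0 0 0 0 0 0.65; 0 0 0 0 0 0 0.68; 0 0 0 0 0 0 0.68",
)

```text
time: 11.0
ee_pos: [0.5654, 0.1619, 0.0229]
eef_rot: [0.001, 1.0, 0.0, -0.0]
ft_force: [-1.1, 0.4, 0.3]
width: 0.0582
grip_force: 0.0
```

Request:
play_rows(
  increments="0 0 0 0 0 -0.01 0.68; 0 0 0 0 0 -0.03 0.68; 0 0 0 0 0 -0.07 0.68; 0 0 0 0 0 -0.11 0.68; 0 0 0 0 0 -0.15 0.68; 0 0 0 0 0 -0.2 0.7; 0 0 0 0 0 -0.2 0.7",
)

```text
time: 11.7
ee_pos: [0.5683, 0.1632, 0.2312]
eef_rot: [0.001, 1.0, 0.002, 0.005]
ft_force: [1.2, 0.2, -0.6]
width: 0.0611
grip_force: 0.0
```

```bash
python3 go.py .605 .08 .223 90
```

```text
t 11.7 pos [0.5683 0.1632 0.2312] rot [0.0106 0.0054 1.5691] shift [-0.0368 -0.0831  0.0083] q7 1.14 F [ 1.21  0.16 -0.58] w 0.0611 g 0.0
```

Request:
play_rows(
  increments="0 0 0 0.03 0 0 0.7; 0 0 0 0.06 0 0 0.7; 0 0 0 0.06 0 0 0.7; 0 0 0 0.06 0 0 0.7; 0 0 0 0.06 0 0 0.7",
)

```text
time: 12.2
ee_pos: [0.5063, 0.1618, 0.2233]
eef_rot: [0.001, 1.0, 0.0, -0.0]
ft_force: [-0.7, -0.3, 0.2]
width: 0.0611
grip_force: 0.0
```

```bash
python3 snap.py w9; python3 snap.py s4 side
python3 - <<'E'
from h import *
c,s=pickle.load(open("w9.pkl","rb")); T=cam_T(c,s); p=proj(c,T,[[.59,.162,.03]])[0]; print(p)
x,y=map(int,p)
a=cv2.imread("pics/w9.png")[max(y-75,0):y+75,x-65:x+65]
cv2.imwrite("pics/m5.png",cv2.resize(a,None,fx=4,fy=4,interpolation=cv2.INTER_CUBIC)); print(a.shape,x-65,max(y-75,0))
E
```

```text
12.2 [0.5063 0.1618 0.2233] 0.0135
12.25 [0.5062 0.1618 0.2231] 0.007
[279.14002873 265.24170126]
(150, 130, 3) 214 190
```

View pics/m5.png

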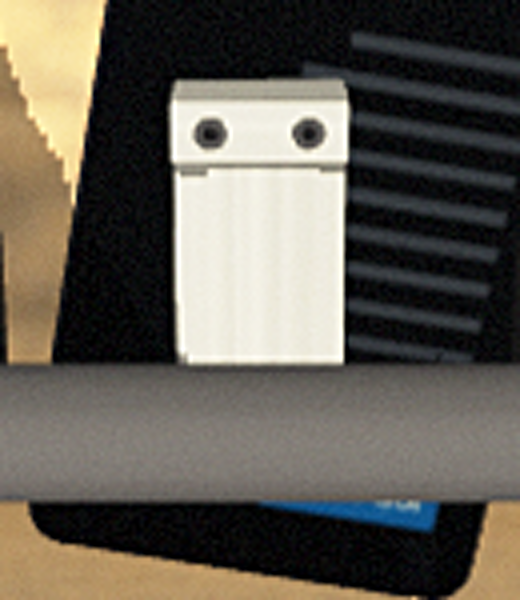

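Request:
play_rows(
  increments="0 0 0 -0.04 0 0 0.7; 0 0 0 -0.08 0 0 0.7; 0 0 0 -0.094 0 0 0.7; 0 0 0 -0.094 0 0 0.7; 0 0 0 -0.094 0 0 0.7; 0 0 0 -0.094 0 0 0.7",
)

```text
time: 12.9
ee_pos: [0.5989, 0.1621, 0.223]
eef_rot: [0.001, 1.0, 0.0, -0.001]
ft_force: [-0.1, 0.3, -1.0]
width: 0.0603
grip_force: 0.0
```

```bash
python3 snap.py w10
python3 - <<'E'
from h import *
c,s=pickle.load(open("w10.pkl","rb")); T=cam_T(c,s); p=proj(c,T,[[.58,.162,.03]])[0]; print(p)
x,y=map(int,p)
a=cv2.imread("pics/w10.png")[max(y-75,0):y+75,x-65:x+65]
cv2.imwrite("pics/m6.png",cv2.resize(a,None,fx=4,fy=4,interpolation=cv2.INTER_CUBIC)); print(a.shape,x-65,max(y-75,0))
E
```

```text
12.9 [0.5989 0.1621 0.223 ] 0.003
[278.57345603 167.88310408]
(150, 130, 3) 213 92
```

View pics/m6.png

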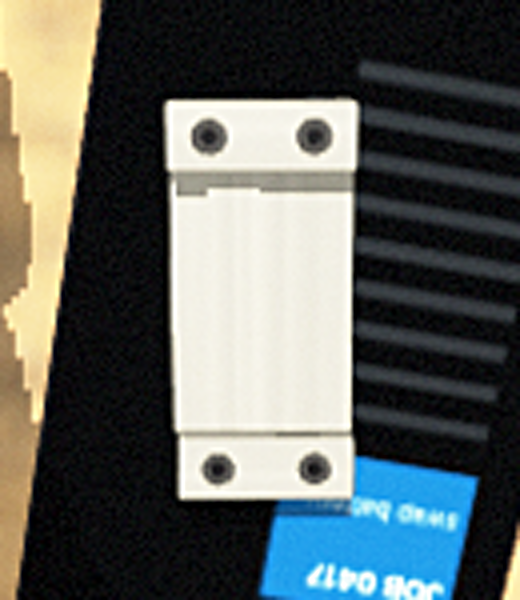

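The picture shows B flat on the base, screws of B at top (208,137),(313,137) and of the base at bottom (217,468),(314,468), the plain end close to the base lip at row ~433.

```bash
cat > stack.py <<'E'
import sys
from h import *
def blobs(c,T,P,w=(26,12)):
    x,y=map(int,proj(c,T,[P])[0].round()); g=c["color"].max(2).astype(int)
    sub=g[y-w[1]:y+w[1]+1,x-w[0]:x+w[0]+1]; q=[]
    n,_,st,ce=cv2.connectedComponentsWithStats((sub<110).astype(np.uint8))
    return [ce[i]+[x-w[0],y-w[1]] for i in range(1,n) if 15<st[i,4]<100 and st[i,0]>0 and st[i,1]>0 and st[i,0]+st[i,2]<sub.shape[1] and st[i,1]+st[i,3]<sub.shape[0]]
def stack(nm,items):
    c,s=pickle.load(open(nm+".pkl","rb")); T=cam_T(c,s)
    for lab,P in items:
        q=sorted(blobs(c,T,P),key=lambda p:p[0])
        if len(q)!=2: print(lab,"blobs",np.round(q,1).tolist()); continue
        X=onplane(c,T,q,P[2]); d=X[1]-X[0]
        print(lab,np.round(q,2).tolist(),"mid",X.mean(0).round(4),"sep",np.linalg.norm(d).round(4),"ang",np.degrees(np.arctan2(d[1],d[0])).round(2))
if __name__=="__main__":
    stack(sys.argv[1],[("base",(.6208,.1623,.0324)),("B",(.5400,.1619,.0444))])
E
python3 stack.py w10
python3 - <<'E'
from h import *
# plate side lines of B and base lip sides in w10, by rows
c,s=pickle.load(open("w10.pkl","rb")); g=c["color"].min(2).astype(int)
for lab,r,z in [("Blip",(119,132),.0444),("Bplate",(142,196),.0329),("baselip",(203,214),.0324)]:
    T=cam_T(c,s); o=[]
    for row in range(*r):
        m=np.where(g[row,240:320]>110)[0]+240; o.append((m[0]-.5,m[-1]+.5,row))
    o=np.array(o); L=onplane(c,T,o[:,[0,2]],z); Rr=onplane(c,T,o[:,[1,2]],z)
    mid=(L+Rr)/2; print(lab,"y L,R,mid",np.median(L[:,1]).round(4),np.median(Rr[:,1]).round(4),np.median(mid[:,1]).round(4),"slopes deg",np.degrees([np.polyfit(a[:,0],a[:,1],1)[0] for a in (L,Rr)]).round(2))
E
```

```text
base [[267.0, 209.0], [291.11, 208.97]] mid [0.6207 0.1624 0.0324] sep 0.024 ang 89.94
B [[264.55, 125.71], [291.06, 125.69]] mid [0.5395 0.1613 0.0444] sep 0.024 ang 89.92
Blip y L,R,mid 0.1394 0.1829 0.1615 slopes deg [ 0.84 -5.93]
Bplate y L,R,mid 0.1397 0.1832 0.1614 slopes deg [-0.93  0.68]
baselip y L,R,mid 0.141 0.1847 0.1629 slopes deg [-0.96  0.84]
```

Request:
play_rows(
  increments="0 0 0 0 -0.04 0 0.74; 0 0 0 0 -0.085 0 0.74; 0 0 0 0 -0.13 0 0.74; 0 0 0.03 0 -0.175 0 0.74; 0 0 0.08 -0.01 -0.22 0 0.74; 0 0 0.13 -0.03 -0.265 0 0.74; 0 0 0.149 -0.05 -0.305 0.03 0.74; 0 0 0.149 -0.065 -0.321 0.06 0.74",
)

```text
time: 13.75
ee_pos: [0.6645, -0.1642, 0.164]
eef_rot: [0.078, 0.997, -0.001, 0.001]
ft_force: [0.4, -0.6, 0.6]
width: 0.0646
grip_force: 0.0
```

Request:
play_rows(
  increments="0 0 0 0 0 0.03 0.74; 0 0 0 0 0 0.06 0.74; 0 0 0 0 0 0.1 0.74; 0 0 0 0 0 0.12 0.74; 0 0 0 0 0 0.12 0.74; 0 0 0 0 0 0.12 0.74",
)

```text
time: 14.35
ee_pos: [0.664, -0.1591, 0.044]
eef_rot: [0.075, 0.997, -0.0, -0.0]
ft_force: [0.1, 0.4, -0.2]
width: 0.0647
grip_force: 0.0
```

```bash
python3 go.py .6641 -.1591 .0025 171.45
```

```text
t 14.35 pos [ 0.664  -0.1591  0.044 ] rot [-0.     -0.     -0.0013] shift [-0.0001  0.      0.0415] q7 1.52 F [ 0.12  0.4  -0.25] w 0.0647 g 0.0
```

Request:
play_rows(
  increments="0 0 -0.001 0 0 0.015 0.74; 0 0 -0.001 0 0 0.03 0.74; 0 0 -0.001 0 0 0.039 0.74; 0 0 -0.001 0 0 0.0415 0.74; 0 0 -0.001 0 0 0.0415 0.74; 0 0 -0.001 0 0 0.0415 0.74",
)

```text
time: 14.95
ee_pos: [0.6638, -0.1592, 0.001]
eef_rot: [0.075, 0.997, 0.0, -0.001]
ft_force: [0.2, -0.6, 0.8]
width: 0.0644
grip_force: 0.0
```

```bash
python3 go.py .6641 -.1591 .0025 171.45
```

```text
t 14.95 pos [ 0.6638 -0.1592  0.001 ] rot [-0.     -0.001  -0.0005] shift [-0.0003  0.0002 -0.0015] q7 1.52 F [ 0.15 -0.64  0.77] w 0.0644 g 0.0
```

Request:
play_rows(
  increments="0 0 0 0 0 -0.001 0.6; 0 0 0 0 0 -0.0015 0.45; 0 0 0 0 0 -0.0015 0.4; 0 0 0 0 0 -0.0015 0.4; 0 0 0 0 0 -0.0015 0.4",
  grip_force=30,
)

```text
time: 15.45
ee_pos: [0.6639, -0.1592, 0.0029]
eef_rot: [0.075, 0.997, 0.0, -0.0]
ft_force: [-0.8, -0.1, 1.3]
width: 0.0436
grip_force: 30.0
```

```bash
python3 go.py .6641 -.1591 .0025 171.45
```

```text
t 15.45 pos [ 0.6639 -0.1592  0.0029] rot [-0.     -0.0007 -0.0005] shift [-0.0002  0.0002  0.0004] q7 1.52 F [-0.81 -0.11  1.25] w 0.0436 g 30.000270903110504
```

Request:
play_rows(
  increments="0 0 0 0 0 -0.005 0.4; 0 0 0 0 0 -0.015 0.4; 0 0 0 0 0 -0.04 0.4; 0 0 0 0 0 -0.08 0.4; 0 0 0 0 0 -0.12 0.4; 0 0 0 0 0 -0.12 0.4; 0 0 0 0 0 -0.12 0.4",
)

```text
time: 16.15
ee_pos: [0.6644, -0.1594, 0.1243]
eef_rot: [0.075, 0.997, -0.0, 0.001]
ft_force: [-0.7, -0.1, -4.0]
width: 0.0435
grip_force: 30.0
```

```bash
python3 go.py .594 .1625 .12 179.9
```

```text
t 16.15 pos [ 0.6644 -0.1594  0.1243] rot [-0.0004  0.0013 -0.1481] shift [0.1176 0.3078 0.004 ] q7 1.53 F [-0.66 -0.12 -4.03] w 0.0435 g 29.99935358762741
```

Request:
play_rows(
  increments="0 0 -0.03 0.035 -0.005 0 0.4; 0 0 -0.06 0.0693 -0.0105 0 0.4; 0 0 -0.1 0.0753 0.029 0 0.4; 0 0 -0.13 0.082 0.0736 0 0.4; 0 0 -0.148 0.0887 0.118 0 0.4; 0 0 -0.148 0.0954 0.1626 0 0.4; 0 0 -0.148 0.1021 0.2071 0 0.4; 0 0 -0.148 0.1088 0.2516 0 0.4",
)

```text
time: 16.95
ee_pos: [0.5925, 0.1072, 0.1214]
eef_rot: [0.001, 1.0, -0.0, -0.002]
ft_force: [0.3, -1.3, -2.7]
width: 0.0433
grip_force: 30.0
```

```bash
python3 go.py .5933 .1624 .08 179.9
```

```text
t 16.95 pos [0.5925 0.1072 0.1214] rot [-0.0005 -0.0035 -0.0002] shift [-0.0008  0.0552  0.0413] q7 1.22 F [ 0.35 -1.31 -2.7 ] w 0.0433 g 29.998090267181396
```

Request:
play_rows(
  increments="0 0 0 0 0.03 0.01 0.4; 0 0 0 0 0.05 0.02 0.4; 0 0 0 0 0.055 0.035 0.4; 0 0 0 0 0.055 0.04 0.4; 0 0 0 0 0.055 0.04 0.4; 0 0 0 0 0.055 0.04 0.4",
)

```text
time: 17.55
ee_pos: [0.5943, 0.1588, 0.0828]
eef_rot: [0.002, 1.0, -0.0, -0.001]
ft_force: [1.3, -0.3, -3.3]
width: 0.0439
grip_force: 30.0
```

```bash
python3 go.py .5933 .1624 .042 179.9
```

```text
t 17.55 pos [0.5943 0.1588 0.0828] rot [-0.0008 -0.0011 -0.0023] shift [0.0009 0.0036 0.0408] q7 1.12 F [ 1.26 -0.31 -3.26] w 0.0439 g 29.999317824840546
```

Request:
play_rows(
  increments="0 0 -0.002 0.0008 0.0035 0.015 0.4; 0 0 -0.002 0.0008 0.0035 0.03 0.4; 0 0 -0.002 0.0008 0.0035 0.038 0.4; 0 0 -0.002 0.0008 0.0035 0.0405 0.4; 0 0 -0.002 0.0008 0.0035 0.0405 0.4; 0 0 -0.002 0.0008 0.0035 0.0405 0.4",
)

```text
time: 18.15
ee_pos: [0.5931, 0.1641, 0.0424]
eef_rot: [-0.0, 1.0, -0.0, -0.001]
ft_force: [-0.2, 0.4, -4.0]
width: 0.0436
grip_force: 30.0
```

```bash
python3 go.py .5933 .1624 .0385 179.9; python3 snap.py s5 side; python3 snap.py w11
python3 - <<'E'
import cv2,numpy as np
a=cv2.resize(cv2.imread("pics/s5.png")[235:305,235:325],(400,311),interpolation=cv2.INTER_CUBIC)
b=cv2.resize(cv2.imread("pics/w11.png")[180:320,190:370],(400,311),interpolation=cv2.INTER_CUBIC)
cv2.imwrite("pics/m7.png",np.hstack([a,b]))
E
```

```text
t 18.15 pos [0.5931 0.1641 0.0424] rot [-0.0001 -0.001   0.0019] shift [-0.0002 -0.0017  0.0039] q7 1.1 F [-0.24  0.37 -4.  ] w 0.0436 g 29.998938739299774
18.15 [0.5931 0.1641 0.0424] 0.0021
18.2 [0.5931 0.1642 0.0425] 0.0016
```

View pics/m7.png

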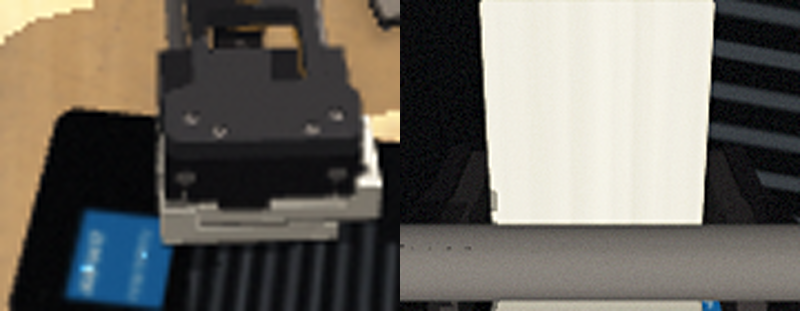

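The side crop shows A level just above B; the wrist crop shows A's plate in the fingers with B's lip further up. Picture budget is used, so from here I check by numbers.

```bash
python3 - <<'E'
from h import *
from stack import stack
c,s=pickle.load(open("w11.pkl","rb")); T=cam_T(c,s)
e=s["ee_pos"]; zt=e[2]-.0027+.012
print("expect A plain edge px",proj(c,T,[[e[0]-.0048-.04,e[1],zt]])[0].round(1),"B lip inner px",proj(c,T,[[.5475,.1613,.0444]])[0].round(1),"B lip outer",proj(c,T,[[.5315,.1613,.0444]])[0].round(1))
g=c["color"].mean(2)[:,262:298].mean(1).round().astype(int)
print({r:int(g[r]) for r in range(60,215,1)})
stack("w11",[("B",(.5395,.1613,.0444))])
E
```

```text
expect A plain edge px [279.9 177.5] B lip inner px [273.1 172.9] B lip outer [273.  135.8]
{60: 10, 61: 12, 62: 11, 63: 10, 64: 10, 65: 11, 66: 10, 67: 11, 68: 11, 69: 11, 70: 11, 71: 11, 72: 11, 73: 12, 74: 11, 75: 11, 76: 10, 77: 10, 78: 11, 79: 12, 80: 10, 81: 10, 82: 11, 83: 11, 84: 11, 85: 10, 86: 11, 87: 11, 88: 11, 89: 11, 90: 10, 91: 12, 92: 11, 93: 12, 94: 10, 95: 11, 96: 11, 97: 12, 98: 12, 99: 9, 100: 10, 101: 11, 102: 12, 103: 9, 104: 13, 105: 10, 106: 13, 107: 11, 108: 13, 109: 9, 110: 12, 111: 12, 112: 11, 113: 11, 114: 11, 115: 11, 116: 12, 117: 11, 118: 11, 119: 11, 120: 11, 121: 11, 122: 11, 123: 11, 124: 12, 125: 10, 126: 11, 127: 12, 128: 11, 129: 12, 130: 11, 131: 11, 132: 3, 133: 96, 134: 158, 135: 157, 136: 197, 137: 230, 138: 237, 139: 239, 140: 239, 141: 239, 142: 238, 143: 239, 144: 239, 145: 239, 146: 236, 147: 230, 148: 225, 149: 223, 150: 222, 151: 219, 152: 216, 153: 214, 154: 212, 155: 211, 156: 210, 157: 212, 158: 216, 159: 216, 160: 219, 161: 222, 162: 226, 163: 232, 164: 237, 165: 237, 166: 236, 167: 236, 168: 235, 169: 237, 170: 237, 171: 223, 172: 163, 173: 116, 174: 157, 175: 179, 176: 177, 177: 179, 178: 177, 179: 194, 180: 230, 181: 237, 182: 236, 183: 236, 184: 236, 185: 236, 186: 236, 187: 236, 188: 236, 189: 236, 190: 236, 191: 236, 192: 236, 193: 236, 194: 236, 195: 236, 196: 236, 197: 236, 198: 236, 199: 236, 200: 236, 201: 236, 202: 236, 203: 236, 204: 236, 205: 236, 206: 236, 207: 236, 208: 236, 209: 236, 210: 236, 211: 236, 212: 236, 213: 236, 214: 236}
B blobs []
```

Request:
play_rows(
  increments="0 0 0.002 0.0003 -0.0017 0.001 0.4; 0 0 0.002 0.0003 -0.0017 0.003 0.4; 0 0 0.002 0.0003 -0.0017 0.004 0.4; 0 0 0.002 0.0003 -0.0017 0.004 0.4; 0 0 0.002 0.0003 -0.0017 0.004 0.4",
)

```text
time: 18.75
ee_pos: [0.5933, 0.1628, 0.039]
eef_rot: [0.001, 1.0, 0.0, 0.0]
ft_force: [0.0, 0.4, 5.0]
width: 0.0435
grip_force: 30.0
```

```bash
python3 go.py .5927 .1624 .0358 179.9
```

```text
t 18.75 pos [0.5933 0.1628 0.039 ] rot [0.0004 0.0003 0.0001] shift [ 0.0006 -0.0004  0.0032] q7 1.1 F [0.   0.37 4.98] w 0.0435 g 30.000227987766266
```

Request:
play_rows(
  increments="0 0 0 0 0 -0.001 0.4; 0 0 0 0 0 -0.001 0.4; 0 0 0 0 0 -0.001 0.4",
)

```text
time: 19.05
ee_pos: [0.5931, 0.1625, 0.0393]
eef_rot: [0.001, 1.0, 0.0, -0.0]
ft_force: [2.3, 0.7, 0.1]
width: 0.0433
grip_force: 30.0
```

```bash
python3 go.py .5927 .1624 .0358 179.9; python3 snap.py w12; python3 snap.py s6 side; python3 - <<'E'
from h import *
for n in ("w11","w12"):
    c,s=pickle.load(open(n+".pkl","rb")); T=cam_T(c,s); print(n,s["ee_pos"].round(4),s["ft_force"].round(1),s["torque"].round(2))
    g=c["color"].mean(2); h=g[:,262:298].mean(1).round().astype(int); print(h[128:185].tolist())
    # edges of B lip / A plate: left-right per row
    for r in (150,165,185,195,205,215,222):
        m=np.where(c["color"][r,200:360].min(1)>120)[0]+200; print(r,m[0],m[-1],end="; ")
    print()
# side view: find bright silhouette columns/rows of stack
for n in ("s4","s5","s6"):
    c,s=pickle.load(open(n+".pkl","rb")); h=cv2.cvtColor(np.ascontiguousarray(c["color"]),cv2.COLOR_RGB2HSV)
    print(n,"cols"); 
    for col in (272,275,280,290,300,308,314): print(col,c["color"][262:300,col].mean(1).round().astype(int).tolist())
E
```

```text
t 19.05 pos [0.5931 0.1625 0.0393] rot [ 0.0002 -0.0004 -0.0001] shift [ 0.0004 -0.0001  0.0035] q7 1.1 F [2.29 0.75 0.15] w 0.0433 g 29.998447000980377
19.05 [0.5931 0.1625 0.0393] 0.0006
19.1 [0.593  0.1625 0.0393] 0.0027
w11 [0.5931 0.1642 0.0425] [ 0.9 -0.8 -3.3] [ 0.14 -0.05 -0.02]
[11, 12, 11, 11, 3, 96, 158, 157, 197, 230, 237, 239, 239, 239, 238, 239, 239, 239, 236, 230, 225, 223, 222, 219, 216, 214, 212, 211, 210, 212, 216, 216, 219, 222, 226, 232, 237, 237, 236, 236, 235, 237, 237, 223, 163, 116, 157, 179, 177, 179, 177, 194, 230, 237, 236, 236, 236]
150 223 323; 165 224 322; 185 226 330; 195 227 330; 205 227 329; 215 228 329; 222 228 328; 
w12 [0.5931 0.1625 0.0393] [2.3 0.7 0.1] [ 0.36 -0.59  0.01]
[11, 10, 10, 5, 16, 141, 174, 165, 217, 235, 238, 239, 239, 238, 239, 239, 239, 239, 240, 240, 241, 238, 236, 234, 233, 231, 229, 228, 227, 229, 230, 231, 235, 238, 238, 237, 237, 237, 236, 236, 235, 236, 239, 228, 178, 122, 156, 181, 179, 179, 181, 178, 203, 234, 238, 236, 236]
150 226 327; 165 227 327; 185 226 331; 195 227 330; 205 227 330; 215 228 329; 222 228 329; 
s4 cols

[... 2846 characters left out ...]
13, 87, 25, 23, 23, 19, 19, 27, 21, 19, 18, 18]
290 [58, 56, 57, 57, 57, 34, 27, 27, 27, 16, 15, 15, 15, 16, 15, 14, 14, 15, 14, 15, 40, 115, 112, 86, 124, 115, 109, 58, 31, 52, 54, 56, 56, 54, 52, 49, 43, 40]
300 [58, 58, 57, 58, 60, 28, 28, 27, 27, 14, 15, 14, 14, 16, 14, 15, 14, 34, 113, 146, 115, 112, 94, 116, 113, 114, 105, 19, 24, 34, 36, 39, 43, 45, 47, 46, 47, 50]
308 [58, 57, 58, 59, 51, 27, 27, 26, 24, 14, 16, 20, 36, 32, 15, 14, 15, 37, 111, 131, 116, 110, 82, 142, 115, 116, 112, 18, 22, 20, 19, 15, 15, 15, 13, 14, 13, 13]
314 [58, 57, 58, 57, 38, 29, 30, 30, 22, 15, 15, 17, 28, 63, 64, 44, 44, 78, 116, 118, 119, 111, 57, 12, 12, 11, 11, 12, 17, 14, 15, 16, 15, 14, 13, 13, 12, 12]
```

```bash
python3 - <<'E'
from h import *
from scipy.optimize import brentq
def prof(n,rows,W,x0=200,x1=360):
    c,s=pickle.load(open(n+".pkl","rb")); T=cam_T(c,s); out=[]
    for r in rows:
        g=c["color"][r,x0:x1].min(1).astype(float); 
        i=np.where(g>120)[0]; a,b=i[0],i[-1]
        l=a-(g[a]-120)/(g[a]-g[a-1]) ; rr=b+(g[b]-120)/(g[b]-g[b+1])
        f=lambda z:np.linalg.norm(np.diff(onplane(c,T,[(l+x0,r),(rr+x0,r)],z),axis=0))-W
        z=brentq(f,-.05,.12); out.append((r,z,onplane(c,T,[((l+rr)/2+x0,r)],z)[0]))
    p=np.polyfit([o[2][0] for o in out],[o[1] for o in out],1)
    print(n,"tcp z",s["ee_pos"][2].round(4),"mean top z",np.mean([o[1] for o in out]).round(4),"rel",(np.mean([o[1] for o in out])-s["ee_pos"][2]).round(4),"pitch deg",np.degrees(p[0]).round(2),"y",np.mean([o[2][1] for o in out]).round(4))
for W in (.0435,.044):
    prof("w10",range(145,195,3),W); prof("w11",range(184,224,3),W); prof("w12",range(184,224,3),W)
    prof("w6",range(206,224,2),W); prof("w8",range(206,224,2),W); prof("w12",range(140,170,3),W)
E
```

```text
Traceback (most recent call last):
ValueError: f(a) and f(b) must have different signs
```

```bash
python3 - <<'E'
from h import *
from scipy.optimize import brentq
def prof(n,rows,W,x0=205,x1=350):
    c,s=pickle.load(open(n+".pkl","rb")); T=cam_T(c,s); out=[]
    for r in rows:
        g=c["color"][r,x0:x1].min(1).astype(float); 
        i=np.where(g>120)[0]; a,b=i[0],i[-1]
        l=a-(g[a]-120)/(g[a]-g[a-1]) ; rr=b+(g[b]-120)/(g[b]-g[b+1])
        f=lambda z:np.linalg.norm(np.diff(onplane(c,T,[(l+x0,r),(rr+x0,r)],z),axis=0))-W
        if f(-.1)*f(.13)>0: continue
        z=brentq(f,-.1,.13); out.append((r,z,onplane(c,T,[((l+rr)/2+x0,r)],z)[0]))
    if len(out)<3: print(n,"few",len(out),W); return
    p=np.polyfit([o[2][0] for o in out],[o[1] for o in out],1)
    print(n,W,"tcp z",s["ee_pos"][2].round(4),"mean z",np.mean([o[1] for o in out]).round(4),"rel",(np.mean([o[1] for o in out])-s["ee_pos"][2]).round(4),"pitch",np.degrees(np.arctan(p[0])).round(2),"y",np.mean([o[2][1] for o in out]).round(4))
for W in (.0435,.044):
    prof("w10",range(145,195,3),W,246,312); prof("w11",range(184,224,3),W); prof("w12",range(184,224,3),W)
    prof("w6",range(214,240,2),W); prof("w8",range(214,240,2),W); prof("w12",range(140,170,3),W)
E
```

```text
w10 0.0435 tcp z 0.223 mean z 0.0339 rel -0.189 pitch 4.46 y 0.1614
w11 0.0435 tcp z 0.0425 mean z 0.0547 rel 0.0122 pitch -5.63 y 0.1635
w12 0.0435 tcp z 0.0393 mean z 0.0523 rel 0.013 pitch -7.36 y 0.1619
w6 0.0435 tcp z 0.0808 mean z 0.113 rel 0.0322 pitch -59.58 y 0.1587
w8 0.0435 tcp z 0.0252 mean z 0.0459 rel 0.0207 pitch -1.76 y 0.1612
w12 0.0435 tcp z 0.0393 mean z 0.0438 rel 0.0044 pitch 1.19 y 0.1612
w10 0.044 tcp z 0.223 mean z 0.0299 rel -0.1931 pitch 4.46 y 0.1614
w11 0.044 tcp z 0.0425 mean z 0.0529 rel 0.0105 pitch -5.63 y 0.1635
w12 0.044 tcp z 0.0393 mean z 0.0506 rel 0.0113 pitch -7.36 y 0.1619
w6 0.044 tcp z 0.0808 mean z 0.1115 rel 0.0307 pitch -59.58 y 0.1586
w8 0.044 tcp z 0.0252 mean z 0.0443 rel 0.0191 pitch -1.76 y 0.1612
w12 0.044 tcp z 0.0393 mean z 0.0419 rel 0.0026 pitch 1.19 y 0.1612
```

A has pitched in the fingers by about 6° (lip end low), which explains early contact at the lip end. I'll lighten the grip and lower slowly so it levels itself on the stack.

Request:
play_rows(
  increments="0 0 0 -0.0004 0 -0.001 0.4; 0 0 0 -0.0008 0 -0.0005 0.4; 0 0 0 -0.0008 0 0.0003 0.4; 0 0 0 -0.0008 0 0.0008 0.4; 0 0 0 -0.0008 0 0.0012 0.4; 0 0 0 -0.0008 0 0.0012 0.4",
  grip_force=12,
)

```text
time: 19.75
ee_pos: [0.5934, 0.1624, 0.038]
eef_rot: [0.001, 1.0, -0.0, -0.001]
ft_force: [-1.4, -0.1, -0.3]
width: 0.0439
grip_force: 12.0
```

```bash
python3 go.py .5936 .1625 .0358 179.9
```

```text
t 19.75 pos [0.5934 0.1624 0.038 ] rot [-0.0002 -0.0012 -0.    ] shift [-0.0002  0.0001  0.0022] q7 1.1 F [-1.38 -0.07 -0.34] w 0.0439 g 11.999849081039429
```

Request:
play_rows(
  increments="0 0 0 0 0 0.0004 0.4; 0 0 0 0 0 0.0008 0.4; 0 0 0 0 0 0.0012 0.4; 0 0 0 0 0 0.0015 0.4; 0 0 0 0 0 0.0015 0.4",
  grip_force=10,
)

```text
time: 20.25
ee_pos: [0.5935, 0.1626, 0.0366]
eef_rot: [0.001, 1.0, 0.0, -0.0]
ft_force: [-1.5, -0.6, -0.2]
width: 0.0439
grip_force: 10.0
```

```bash
python3 go.py .5936 .1625 .0358 179.9; python3 snap.py w13; cat > pitch.py <<'E'
import sys
from h import *
from scipy.optimize import brentq
def prof(n,rows,W=.0435,x0=205,x1=350):
    c,s=pickle.load(open(n+".pkl","rb")); T=cam_T(c,s); out=[]
    for r in rows:
        g=c["color"][r,x0:x1].min(1).astype(float); i=np.where(g>120)[0]; a,b=i[0],i[-1]
        l=a-(g[a]-120)/(g[a]-g[a-1]); rr=b+(g[b]-120)/(g[b]-g[b+1])
        f=lambda z:np.linalg.norm(np.diff(onplane(c,T,[(l+x0,r),(rr+x0,r)],z),axis=0))-W
        z=brentq(f,-.1,.13); out.append((z,*onplane(c,T,[((l+rr)/2+x0,r)],z)[0]))
    o=np.array(out); p=np.polyfit(o[:,1],o[:,0],1)
    print(n,"tcp",s["ee_pos"].round(4),"top z",o[:,0].mean().round(4),"rel",(o[:,0].mean()-s["ee_pos"][2]).round(4),"pitch",np.degrees(np.arctan(p[0])).round(2),"y",o[:,2].mean().round(4))
    print(c["color"].mean(2)[:,262:298].mean(1).round().astype(int)[165:190].tolist())
prof(sys.argv[1],range(186,224,3))
E
python3 pitch.py w13
```

```text
t 20.25 pos [0.5935 0.1626 0.0366] rot [ 0.0001 -0.001   0.    ] shift [-0.0001 -0.0001  0.0008] q7 1.1 F [-1.53 -0.6  -0.23] w 0.0439 g 9.999863505363464
20.25 [0.5935 0.1626 0.0366] 0.0016
w13 tcp [0.5935 0.1626 0.0366] top z 0.0467 rel 0.0101 pitch -3.21 y 0.162
[236, 236, 236, 236, 239, 229, 187, 140, 100, 148, 175, 172, 216, 236, 237, 237, 237, 237, 237, 237, 237, 237, 237, 237, 237]
```

Request:
play_rows(
  increments="0 0 0 0 0 0.0004 0.4; 0 0 0 0 0 0.0008 0.4; 0 0 0 0 0 0.001 0.4; 0 0 0 0 0 0.001 0.4",
)

```text
time: 20.7
ee_pos: [0.5936, 0.1626, 0.0359]
eef_rot: [0.001, 1.0, 0.0, -0.0]
ft_force: [-4.1, -2.0, 3.3]
width: 0.0439
grip_force: 10.0
```

```bash
python3 go.py .5936 .1625 .0358 179.9; python3 snap.py w14; python3 pitch.py w14
```

```text
t 20.7 pos [0.5936 0.1626 0.0359] rot [ 0.     -0.0009 -0.0001] shift [-0.     -0.0001  0.0001] q7 1.1 F [-4.06 -1.98  3.28] w 0.0439 g 10.000348538160324
20.7 [0.5936 0.1626 0.0359] 0.001
w14 tcp [0.5936 0.1626 0.0359] top z 0.0452 rel 0.0093 pitch -0.61 y 0.1619
[236, 236, 235, 235, 239, 232, 206, 138, 85, 147, 168, 209, 234, 237, 238, 238, 238, 238, 238, 238, 238, 238, 238, 238, 238]
```

Request:
play_rows(
  increments="0 0 0 0.0003 0 -0.0003 0.4; 0 0 0 0.0003 0 -0.0004 0.51; 0 0 0 0.0003 0 -0.0004 0.53; 0 0 0 0.0003 0 -0.0004 0.56; 0 0 0 0.0003 0 -0.0004 0.6; 0 0 0 0.0003 0 -0.0004 0.65; 0 0 0 0.0003 0 -0.0004 0.68; 0 0 0 0.0003 0 -0.0004 0.68",
)

```text
time: 21.55
ee_pos: [0.5933, 0.1625, 0.0361]
eef_rot: [0.001, 1.0, 0.0, -0.0]
ft_force: [0.2, 0.3, 0.2]
width: 0.0582
grip_force: 0.0
```

Request:
play_rows(
  increments="0 0 0 0 0 -0.01 0.68; 0 0 0 0 0 -0.03 0.68; 0 0 0 0 0 -0.07 0.68; 0 0 0 0 0 -0.11 0.68; 0 0 0 0 0 -0.15 0.68; 0 0 0 0 0 -0.185 0.7; 0 0 0 0 0 -0.185 0.7; 0 0 0 0 0 -0.185 0.7",
)

```text
time: 22.35
ee_pos: [0.5937, 0.1627, 0.2223]
eef_rot: [0.001, 1.0, 0.0, 0.001]
ft_force: [-0.3, -0.8, 0.2]
width: 0.0607
grip_force: 0.0
```

```bash
python3 go.py .60 .1625 .223 179.9; python3 snap.py w15; cat > fin.py <<'E'
import sys
from stack import *
n=sys.argv[1]
stack(n,[("base(hidden)",(.6208,.1623,.0324)),("B",(.5395,.1613,.0444)),("A",(.6205,.162,.0564))])
c,s=pickle.load(open(n+".pkl","rb")); T=cam_T(c,s); g=c["color"].min(2).astype(int)
for lab,xs,z in [("Blip",(.533,.546),.0444),("Aplate",(.553,.608),.0449),("Alip",(.615,.627),.0564)]:
    r=sorted(int(proj(c,T,[[x,.162,z]])[0][1]) for x in xs); o=[]
    for row in range(r[0],r[1]+1):
        m=np.where(g[row,240:320]>110)[0]+240; o.append((m[0]-.5,m[-1]+.5,row))
    o=np.array(o); L=onplane(c,T,o[:,[0,2]],z); Q=onplane(c,T,o[:,[1,2]],z)
    print(lab,r,"y",np.median(L[:,1]).round(4),np.median(Q[:,1]).round(4),"mid",((np.median(L[:,1])+np.median(Q[:,1]))/2).round(4),"slope",np.degrees(np.polyfit(*((L+Q)/2)[:,:2].T,1)[0]).round(2))
E
python3 fin.py w15
```

```text
t 22.35 pos [0.5937 0.1627 0.2223] rot [0.0005 0.0011 0.    ] shift [-0.0063 -0.0002 -0.0007] q7 1.15 F [-0.32 -0.81  0.22] w 0.0607 g 0.0
22.35 [0.5937 0.1627 0.2223] 0.0391
base(hidden) [[265.21, 219.33], [290.9, 219.4]] mid [0.6266 0.162  0.0324] sep 0.0257 ang 89.67
B [[263.73, 130.22], [290.18, 130.35]] mid [0.5388 0.1612 0.0444] sep 0.024 ang 89.58
A [[265.21, 219.33], [290.9, 219.4]] mid [0.6195 0.162  0.0564] sep 0.024 ang 89.67
Blip [123, 138] y 0.1399 0.1835 mid 0.1617 slope -0.83
Aplate [146, 204] y 0.1404 0.1839 mid 0.1622 slope 0.15
Alip [214, 227] y 0.14 0.1839 mid 0.1619 slope 36.75
```

Request:
play_rows(
  increments="0 0 0 -0.006 0 0 0.7; 0 0 0 -0.006 0 0 0.7; 0 0 0 -0.006 0 0 0.7; 0 0 0 -0.006 0 0 0.7",
)

```text
time: 22.8
ee_pos: [0.5993, 0.1625, 0.2205]
eef_rot: [0.001, 1.0, -0.0, -0.001]
ft_force: [-0.6, -0.1, -0.3]
width: 0.0612
grip_force: 0.0
```

```bash
python3 snap.py w16; python3 fin.py w16
```

```text
22.8 [0.5993 0.1625 0.2205] 0.0006
base(hidden) [[265.29, 214.87], [291.29, 214.87]] mid [0.6264 0.1619 0.0324] sep 0.0258 ang 89.84
B [[263.85, 124.63], [290.58, 124.63]] mid [0.5388 0.1612 0.0444] sep 0.024 ang 89.86
A [[265.29, 214.87], [291.29, 214.87]] mid [0.6197 0.1619 0.0564] sep 0.024 ang 89.84
Blip [118, 132] y 0.1399 0.183 mid 0.1614 slope -0.17
Aplate [140, 199] y 0.1404 0.1839 mid 0.1622 slope -0.15
Alip [209, 222] y 0.1399 0.1843 mid 0.1621 slope 42.43
```

Request:
play_rows(
  increments="0 0 0 0 -0.03 0 0.7; 0 0 0 0 -0.06 0 0.7; 0 0 0 0 -0.06 0 0.7; 0 0 0 0 -0.06 0 0.7; 0 0 0 0 -0.06 0 0.7",
)

```text
time: 23.35
ee_pos: [0.5991, 0.1037, 0.2211]
eef_rot: [0.0, 1.0, 0.0, -0.0]
ft_force: [-1.2, -0.8, -0.1]
width: 0.0612
grip_force: 0.0
```

```bash
python3 snap.py w17; python3 snap.py s7 side; python3 snap.py c7 scene; python3 - <<'E'
from stack import *
d=[pickle.load(open(n+".pkl","rb")) for n in ("w16","w17")]
for lab,P in [("B",(.5395,.1613,.0444)),("A",(.6202,.162,.0564))]:
    o=[]
    for c,s in d:
        T=cam_T(c,s); o.append((c,T,sorted(blobs(c,T,P),key=lambda p:p[0])))
    print(lab,[len(q[2]) for q in o])
    for i in (0,1):
        x,r=tri([(c,T,q[i]) for c,T,q in o]); print("  ",x.round(4),round(r,4))
# base's +y side edges and other things: compare first and last side/scene frames at case and tape
d0=pickle.load(open("d0.pkl","rb"))
for n,f,boxes in [("side","s7",{"case":(340,192,375,228),"tape":(288,155,335,188)}),("scene","c7",{"case":(198,240,245,272),"tape":(272,258,332,302)})]:
    a=d0[n]["color"].astype(int); b=pickle.load(open(f+".pkl","rb"))[0]["color"].astype(int)
    for k,(x0,y0,x1,y1) in boxes.items():
        q=[cv2.phaseCorrelate(u[y0:y1,x0:x1].mean(2).astype(np.float64),v[y0:y1,x0:x1].mean(2).astype(np.float64)) for u,v in [(a,b)]][0]; print(n,k,np.round(q[0],2),"mean diff",np.abs(a-b)[y0:y1,x0:x1].mean().round(1))
for col in (268,272,276,285,295,305,312,318):
    print(col,pickle.load(open("s7.pkl","rb"))[0]["color"][250:296,col].mean(1).round().astype(int).tolist())
E
```

```text
23.35 [0.5991 0.1037 0.2211] 0.0036
23.4 [0.5991 0.1038 0.2211] 0.0025
23.45 [0.5991 0.1038 0.221 ] 0.0034
B [2, 2]
   [0.5388 0.1492 0.0446] 0.0
   [0.5388 0.1732 0.0439] 0.0
A [2, 2]
   [0.6198 0.1499 0.0561] 0.0
   [0.62   0.174  0.0556] 0.0
side case [0.03 0.04] mean diff 1.0
side tape [0.95 0.01] mean diff 58.3
scene case [0.08 0.13] mean diff 2.0
scene tape [0.02 0.49] mean diff 1.6
268 [140, 138, 138, 138, 137, 137, 138, 149, 219, 217, 218, 15, 10, 10, 13, 12, 13, 11, 12, 12, 14, 11, 11, 9, 12, 7, 7, 8, 6, 9, 7, 8, 10, 30, 72, 83, 89, 105, 98, 96, 96, 109, 156, 153, 150, 147]
272 [145, 143, 143, 142, 142, 141, 146, 223, 234, 235, 233, 232, 233, 234, 235, 234, 235, 235, 240, 238, 237, 238, 237, 237, 156, 116, 117, 116, 117, 115, 115, 96, 118, 110, 117, 119, 118, 116, 118, 121, 72, 139, 139, 139, 132, 123]
276 [142, 141, 138, 136, 134, 136, 216, 215, 242, 233, 141, 96, 185, 236, 236, 236, 235, 234, 207, 84, 64, 103, 236, 234, 125, 117, 116, 116, 118, 117, 113, 107, 229, 118, 117, 116, 118, 118, 114, 85, 9, 5, 11, 10, 12, 10]
285 [126, 124, 124, 123, 133, 205, 204, 201, 204, 211,
[... 369 characters left out ...]
 39, 28, 45, 47, 50, 51, 49]
305 [121, 123, 125, 131, 133, 134, 135, 150, 225, 223, 224, 226, 235, 234, 233, 233, 234, 234, 234, 238, 237, 236, 233, 236, 237, 235, 232, 212, 115, 117, 120, 75, 114, 109, 72, 114, 109, 117, 116, 17, 22, 23, 25, 25, 28, 29]
312 [137, 138, 136, 134, 129, 126, 129, 206, 205, 206, 210, 232, 232, 229, 230, 231, 236, 235, 230, 220, 184, 163, 151, 135, 156, 185, 183, 161, 133, 140, 140, 133, 114, 108, 57, 28, 28, 28, 27, 33, 48, 47, 45, 43, 43, 42]
318 [139, 137, 137, 138, 137, 138, 162, 221, 220, 220, 219, 228, 244, 234, 233, 231, 231, 233, 237, 235, 235, 232, 180, 130, 189, 236, 233, 115, 115, 116, 117, 116, 115, 107, 40, 34, 45, 45, 45, 45, 44, 43, 41, 40, 37, 36]
```

```bash
python3 - <<'E'
import pickle
import numpy as np
for n in ("s4","s7"):
    c=pickle.load(open(n+".pkl","rb"))[0]["color"].astype(int).mean(2).round().astype(int)
    for r in (282,283,284,288): print(n,r,"L",c[r,265:290].tolist(),"R",c[r,300:330].tolist())
d0=pickle.load(open("d0.pkl","rb"))["side"]["color"].mean(2).astype(int)
for r in (284,287,288): print("d0",r,"L",d0[r,265:290].tolist(),"R",d0[r,300:330].tolist())
E
```

```text
s4 282 L [14, 14, 12, 8, 11, 41, 151, 236, 235, 235, 233, 230, 227, 228, 156, 118, 114, 113, 112, 114, 113, 112, 111, 112, 111] R [116, 116, 116, 116, 116, 117, 116, 117, 116, 116, 116, 116, 116, 117, 118, 118, 118, 118, 116, 110, 44, 12, 12, 13, 12, 11, 13, 13, 12, 12]
s4 283 L [46, 40, 34, 30, 27, 32, 120, 111, 112, 112, 111, 118, 118, 119, 130, 119, 117, 118, 118, 116, 117, 117, 116, 116, 116] R [114, 113, 114, 113, 113, 113, 114, 112, 110, 110, 109, 110, 110, 112, 111, 109, 109, 110, 110, 103, 42, 14, 13, 10, 12, 13, 11, 11, 11, 12]
s4 284 L [77, 77, 76, 74, 72, 73, 126, 118, 119, 118, 117, 118, 118, 122, 135, 113, 112, 111, 111, 111, 111, 110, 111, 111, 113] R [94, 93, 95, 97, 97, 95, 96, 93, 81, 82, 81, 64, 63, 61, 57, 56, 56, 55, 39, 32, 12, 12, 11, 12, 10, 12, 12, 11, 12, 11]
s4 288 L [84, 102, 108, 100, 90, 85, 110, 118, 118, 118, 118, 112, 113, 113, 113, 113, 113, 113, 113, 111, 110, 109, 110, 111, 109] R [106, 106, 106, 105, 106, 119, 118, 116, 111, 85, 80, 28, 30, 20, 12, 13, 26, 46, 46, 25, 15, 11, 13, 13, 12, 11, 10, 14, 12, 13]
s7 282 L [14, 11, 9, 10, 11, 39, 142, 118
[... 1102 characters left out ...]
 235, 235, 235, 236, 235, 235, 235, 235] R [236, 235, 234, 234, 234, 234, 234, 234, 234, 235, 228, 80, 48, 38, 20, 13, 13, 16, 17, 13, 9, 12, 11, 12, 11, 12, 11, 13, 12, 12]
d0 287 L [82, 91, 103, 104, 90, 85, 123, 117, 117, 117, 118, 117, 117, 116, 113, 113, 113, 113, 113, 113, 113, 113, 114, 113, 114] R [113, 113, 114, 115, 115, 116, 116, 116, 117, 111, 109, 60, 50, 37, 17, 12, 24, 44, 45, 26, 10, 12, 12, 12, 11, 9, 12, 12, 11, 12]
d0 288 L [84, 100, 108, 99, 88, 84, 107, 116, 116, 118, 119, 114, 114, 112, 110, 112, 112, 111, 111, 108, 109, 107, 109, 108, 108] R [103, 103, 105, 104, 105, 116, 114, 115, 110, 84, 87, 55, 48, 34, 15, 13, 27, 44, 45, 24, 11, 10, 14, 14, 11, 12, 10, 12, 11, 11]
```

The pile is level (lip tops triangulated at 44 and 56 mm); base has not moved, but B was nudged 0.7 mm, leaving ~1.9 mm to the base lip. I'll close that gap with a gentle fingertip push on B's lip.

Request:
play_rows(
  increments="0 0 0 0.035 0.02 0 0.3; 0 0 0 0.07 0.04 0 0.1; 0 0 0 0.1 0.058 0 0; 0 0 0 0.1 0.058 0.04 0; 0 0 0 0.1 0.058 0.08 0; 0 0 0 0.1 0.058 0.12 0; 0 0 0 0.1 0.058 0.15 0; 0 0 0 0.1 0.058 0.15 0",
)

```text
time: 24.3
ee_pos: [0.4965, 0.1603, 0.0675]
eef_rot: [0.0, 1.0, -0.001, -0.004]
ft_force: [0.4, 0.0, 0.0]
width: 0.0057
grip_force: 0.0
```

```bash
python3 go.py .512 .1615 .033 180
```

```text
t 24.3 pos [0.4965 0.1603 0.0675] rot [-0.0017 -0.0075 -0.0007] shift [-0.0158  0.0013  0.0344] q7 1.08 F [0.37 0.02 0.01] w 0.0057 g 0.0
```

Request:
play_rows(
  increments="0 0 0 0 0.001 0.015 0; 0 0 0 0 0.001 0.03 0; 0 0 0 0 0.001 0.036 0; 0 0 0 -0.006 0.001 0.036 0; 0 0 0 -0.012 0.001 0.036 0; 0 0 0 -0.012 0.001 0.036 0; 0 0 0 -0.012 0.001 0.036 0",
)

```text
time: 25.0
ee_pos: [0.5118, 0.1618, 0.0356]
eef_rot: [0.001, 1.0, 0.0, -0.0]
ft_force: [-0.0, 0.2, -0.3]
width: 0.0007
grip_force: 0.0
```

```bash
python3 go.py .5195 .1615 .033 180
```

```text
t 25.0 pos [0.5118 0.1618 0.0356] rot [ 0.0003 -0.0001 -0.0021] shift [-0.0077 -0.0002  0.0026] q7 1.06 F [-0.02  0.16 -0.3 ] w 0.0007 g 0.0
```

Request:
play_rows(
  increments="0 0 0 -0.003 0 0.003 0; 0 0 0 -0.005 0 0.003 0; 0 0 0 -0.0065 0 0.003 0; 0 0 0 -0.0065 0 0.003 0; 0 0 0 -0.0065 0 0.003 0",
)

```text
time: 25.5
ee_pos: [0.5178, 0.1617, 0.0321]
eef_rot: [0.001, 1.0, 0.0, -0.0]
ft_force: [-0.5, -0.3, 1.0]
width: 0.0006
grip_force: 0.0
```

Request:
play_rows(
  increments="0 0 0 -0.0007 0 0 0; 0 0 0 -0.0014 0 0 0; 0 0 0 -0.0014 0 0 0",
)

```text
time: 25.8
ee_pos: [0.5192, 0.1617, 0.0321]
eef_rot: [0.001, 1.0, 0.0, -0.0]
ft_force: [0.7, -0.7, -0.3]
width: 0.0004
grip_force: 0.0
```

Request:
play_rows(
  increments="0 0 0 -0.0005 0 0 0; 0 0 0 -0.001 0 0 0; 0 0 0 -0.001 0 0 0",
)

```text
time: 26.1
ee_pos: [0.5198, 0.1616, 0.032]
eef_rot: [0.001, 1.0, -0.0, -0.001]
ft_force: [-2.1, 0.2, 1.3]
width: 0.0006
grip_force: 1.1
```

Request:
play_rows(
  increments="0 0 0 -0.0005 0 0 0; 0 0 0 -0.0008 0 0 0; 0 0 0 -0.0008 0 0 0",
)

```text
time: 26.4
ee_pos: [0.5199, 0.1616, 0.032]
eef_rot: [0.001, 1.0, -0.0, -0.002]
ft_force: [-7.1, -0.7, 5.0]
width: 0.0008
grip_force: 3.3
```

Request:
play_rows(
  increments="0 0 0 -0.0003 0 0 0; 0 0 0 -0.0003 0 0 0; 0 0 0 -0.0003 0 0 0",
)

```text
time: 26.7
ee_pos: [0.5203, 0.1617, 0.032]
eef_rot: [0.001, 1.0, -0.0, -0.001]
ft_force: [-6.4, -0.2, 4.1]
width: 0.0003
grip_force: 3.1
```

```bash
python3 go.py .5205 .1615 .033 180;python3 snap.py s8 side; python3 - <<'E'
import pickle
for n in ("s7","s8"):
    c=pickle.load(open(n+".pkl","rb"))[0]["color"].mean(2).astype(int)
    for r in (282,288): print(n,r,c[r,268:284].tolist(),c[r,300:324].tolist())
    print(c[262,262:280].tolist(),c[274,262:280].tolist())
E
```

```text
t 26.7 pos [0.5203 0.1617 0.032 ] rot [-0.0004 -0.0028 -0.0015] shift [-0.0002 -0.0002 -0.001 ] q7 1.06 F [-6.35 -0.2   4.08] w 0.0003 g 3.0655197508167475
26.7 [0.5203 0.1617 0.032 ] 0.0025
s7 282 [9, 11, 39, 141, 118, 119, 123, 187, 228, 226, 225, 118, 119, 113, 112, 111] [115, 113, 113, 114, 113, 114, 114, 114, 114, 114, 116, 114, 114, 115, 114, 114, 114, 114, 115, 111, 90, 14, 13, 11]
s7 288 [97, 88, 85, 108, 118, 117, 118, 121, 114, 114, 112, 112, 111, 112, 111, 110] [103, 104, 104, 105, 104, 116, 115, 115, 110, 83, 78, 28, 27, 21, 9, 11, 25, 45, 44, 24, 11, 12, 11, 13]
[12, 11, 11, 10, 9, 10, 10, 12, 36, 198, 233, 166, 143, 104, 184, 234, 235, 217] [12, 11, 12, 12, 10, 10, 12, 15, 61, 135, 156, 155, 146, 146, 124, 121, 118, 127]
s8 282 [8, 8, 40, 143, 118, 119, 121, 152, 150, 148, 155, 119, 114, 113, 112, 113] [115, 116, 115, 114, 115, 115, 116, 115, 116, 115, 115, 116, 116, 114, 89, 71, 71, 75, 89, 67, 28, 9, 13, 11]
s8 288 [99, 89, 85, 110, 118, 117, 120, 121, 115, 116, 114, 111, 113, 112, 113, 112] [106, 105, 105, 105, 106, 118, 117, 116, 111, 83, 79, 27, 29, 21, 11, 13, 26, 45, 46, 25, 11, 13, 11, 12]
[6, 8, 6, 5, 7, 6, 8, 5, 43, 154, 141, 98, 59, 59, 103, 143, 143, 148] [6, 7, 8, 5, 6, 7, 5, 9, 60, 132, 134, 131, 130, 132, 120, 118, 118, 121]
```

B slides (~0.5 mm so far) and the base is still; half a millimetre more.

Request:
play_rows(
  increments="0 0 0 -0.0003 0 0 0; 0 0 0 -0.0006 0 0 0; 0 0 0 -0.0006 0 0 0",
)

```text
time: 27.05
ee_pos: [0.5209, 0.1618, 0.032]
eef_rot: [0.001, 1.0, -0.0, -0.001]
ft_force: [-6.3, -0.5, 5.0]
width: 0.0001
grip_force: 3.0
```

Request:
play_rows(
  increments="0 0 0 0.004 0 0 0; 0 0 0 0.02 0 0 0; 0 0 0 0.03 0 -0.03 0; 0 0 0 0.03 0 -0.08 0; 0 0 0 0.03 0 -0.13 0; 0 0 0 0 0 -0.19 0; 0 0 0 -0.04 0 -0.19 0; 0 0 0 -0.08 0 -0.19 0",
)

```text
time: 27.85
ee_pos: [0.6054, 0.1615, 0.2263]
eef_rot: [0.001, 1.0, 0.001, 0.003]
ft_force: [1.2, 0.5, -0.6]
width: 0.0004
grip_force: 0.0
```

Request:
play_rows(
  increments="0 0 0 0.0003 0 0 0; 0 0 0 0.0003 0 0 0; 0 0 0 0.0003 0 0 0; 0 0 0 0.0003 0 0 0",
)

```text
time: 28.25
ee_pos: [0.601, 0.1619, 0.2225]
eef_rot: [0.0, 1.0, -0.0, -0.0]
ft_force: [-0.4, 0.1, 0.1]
width: 0.0007
grip_force: 0.0
```

```bash
python3 snap.py w18; python3 fin.py w18; python3 snap.py s9 side; python3 - <<'E'
import pickle
c=pickle.load(open("s9.pkl","rb"))[0]["color"].mean(2).astype(int)
for r in (282,288): print(r,c[r,268:284].tolist(),c[r,300:324].tolist())
E
```

```text
28.25 [0.601  0.1619 0.2225] 0.0008
base(hidden) [[266.0, 213.14], [291.91, 213.14]] mid [0.6271 0.162  0.0324] sep 0.0258 ang 89.89
B [[264.94, 123.52], [291.43, 123.47]] mid [0.5398 0.1614 0.0444] sep 0.0239 ang 90.0
A [[266.0, 213.14], [291.91, 213.14]] mid [0.6205 0.1619 0.0564] sep 0.0241 ang 89.89
Blip [115, 130] y 0.14 0.1833 mid 0.1617 slope -0.09
Aplate [138, 197] y 0.1404 0.1841 mid 0.1622 slope -0.19
Alip [207, 219] y 0.1401 0.1838 mid 0.162 slope 47.28
28.3 [0.6011 0.1617 0.2226] 0.002
282 [10, 10, 35, 109, 118, 118, 123, 188, 229, 226, 225, 111, 111, 112, 112, 111] [115, 115, 115, 114, 114, 115, 113, 115, 114, 115, 114, 114, 114, 117, 116, 116, 115, 115, 114, 108, 40, 11, 12, 12]
288 [99, 89, 84, 109, 117, 117, 119, 119, 114, 114, 113, 111, 111, 112, 111, 111] [105, 104, 104, 104, 106, 117, 116, 114, 111, 83, 78, 27, 29, 19, 13, 13, 25, 46, 45, 24, 10, 11, 12, 12]
```

```bash
python3 -c "
from bench import *
print(close_job())"
```

```text
the job is handed in; nothing more can be done
None
```

Both weights are stacked on the bottom one with lips alternating and lying level; the last images put the gaps to the lips at about 1 mm and the sides within about 1 mm. The bottom weight had not moved, the black case and tape were left alone, and the job was handed in at about 28 s.

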